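# Tip up the pin rack and rack the pins chamfer first

### The arm

A 6-joint arm with a two-finger parallel gripper is mounted at the origin on the work surface. World frame = base frame: x ahead of the robot, y to its left, z up, the work surface at z = 0. Lengths are in m, angles in degrees, forces in N, time in s.
With the tool pointing down it reaches from about 0.25 to 0.725 m from the base axis. Payload 9.7 kg.
Tool frame: the origin (TCP) lies between the finger pads; the fingertips stand 19 mm ahead of it and the grasp point (between the pads) is the TCP; x points along the fingers, y is the direction in which the jaws open and shut, and the axes are right-handed (so a half turn about x gives the same grasp; the last joint's range is limited). The gripper opens to 85 mm and grips with 20 to 120 N. Pads are 22 mm wide; open, the fingers measure 114 mm over their backs; the gripper's body (76 mm by 85 mm) begins 54 mm behind the grasp point. The pads swing forward as they close: fully open they stand 13 mm farther back than shut.
Start: joints at [70.932, 4.979, 10.078, 95.1, 0, 90], TCP at [0.18, 0.52, 0.25] pointing down, gripper open.
Joint ranges: [-179.16, 179.16], [-48.56, 103.87], [-65.8, 70.77], [-126.05, 130.52], [-82.76, 87.17], [-180, 180]. Speed limits (degrees/s): [127.2, 127.2, 147.25, 180, 180, 180].

### API

Orientations are given as [roll, pitch, yaw] about the fixed x, y, z axes, in that order (R = Rz(yaw) Ry(pitch) Rx(roll)).
In Python, from workcell import bot gives the robot as it stands. The module is installed in compiled form; this text tells all that it offers.
- The arm moves only by the shell command python3 -m handwheel 'ROWS' [FORCE]. ROWS is JSON, a list of rows, each a list of 7 numbers: the turn, a rotation vector about the tool's x, y, z in degrees, then the shift along the tool's x, y, z in m, then the closure, from -1 (fully open) to 1 (shut), so that 0 is half open. In form: [[ax, ay, az, dx, dy, dz, fingers], ...]. A call has 1 to 20 rows; each row is the pose to reach, as a shift and turn from the pose commanded when the call began, along the tool's axes at that moment; what a row does not reach only later rows make up. A row lasts 1/8 s, in which the tool goes at most 62.5 mm and 10.7 degrees, less where a joint would pass 70% of its speed; a pose out of reach is approached as far as the arm can. A call with a gripper value outside its range is refused whole. The fingers move at their own pace and stop on an object; FORCE is the grip in N (left out, the last holds). Time passes only in rows, so rows that repeat a pose let the fingers close. It gives the time, the measured TCP pose, the force and the opening at its end, in the units of the state.
- bot.get_obs(): the state, without advancing time (a new reading comes with each control period).
- bot.camera(name): name is "side" or "top"; returns a dict with "frame" (420x560x3 uint8, red, green, blue), "fx", "fy", "cx", "cy" (pixels), "R" (3x3) and "t" (3): a world point X has camera coordinates R X + t. Camera axes: x right, y down, z forward; pixel columns grow to the right and rows downward; lengths in m; the calibration is good to about 2 mm. A picture is of the moment at which its call begins. There is no depth.
- bot.job_done(): hands the job in, once; it reports no verdict.
Trained networks look in a picture, given as the dict that the camera call returned (one of the last four; its "shot" number tells which), for a name from the list of things; names that differ only in an ending like _2 or _b are one class to them, and where a whole thing is asked for, a point or a joint stands for the part that bears it (a point fixed in the world has none). Each returns a list of dicts, best first, with "conf" (0 to 1); they miss things now and then, are a little off and sometimes report something else, mostly with a low value. They report only what shows in the picture. A call takes as long as a camera call. They do not tell look-alikes from the thing itself.
- bot.look_for(name, picture): "bbox" ([left, top, width, height] as shares, 0 to 1, of the picture: columns of its width, rows of its height, round what is visible of it).
- bot.tip_of(name, picture): "centre" ([column, row] as shares, 0 to 1, of the picture: columns of its width, rows of its height: a listed point, or the origin of a listed thing).
The state is a dict: "time": time; "q": joint angles; "qd": joint speeds; "joint_efforts": joint torques, N m; "ee_pos": TCP position; "tcp_rot": TCP orientation; "wrist_force": force on the tool from outside, world axes, zero at the start; "torque": the same for the moment, N m; "opening": finger opening in m.
Only numpy, scipy, OpenCV 4.12 (cv2) and the standard library are available. Lean on these libraries where they do the work, as an engineer would, in place of code of your own. Each camera call takes 0.05 s, during which the arm holds its last target.

### The job

The wooden pin rack is lying on its face: tip it up on to its floor board by pushing it against the step of the blue station, without lifting it off the bench, so that it stands on the station's plate with its bores facing the pins. Then rack every pin that is there, each lying in the rack with its chamfered end fully home in a bore of its own: feel in a bore which end you have, and turn the pin round end for end if the square end stops at the mouth. Leave the gear, the jar and the spanner where they are.

Things in the scene. Friction and masses are not known exactly. Their poses are not given: they have to be found in the camera images.
- station: fixed blue tipping station: plate 270 mm long (own x), 78 deep (own y), 8 thick, with a backstop wall along its rear. Origin on the bench under the middle of its front edge; y points from that edge to the backstop. The 8 mm high front edge is the fence step. Turned by up to 0.15 rad
- backstop (a point): middle of the top of the backstop's front face, 66 mm behind the station's front edge, 50 mm above the bench. A rack that has tipped on to the plate slides back easily (push at its floor's front edge) until its back board meets the backstop; its origin is then over the plate's front edge
- rack: loose wooden pin rack, 0.6 kg, a box without top or front, lying on its open front 15 to 45 mm before the step. Origin on the bench under its 242 x 56 mm footprint as it lies: x lengthwise, y to the step, z up. Standing on the plate, y points down, z at the backstop; origin then 36 mm above the bench, up to 25 mm before the plate's edge; top of its back at 64 mm
- rack_edge (a point): where to push: middle of the free long edge of the bored back board, away from the step (rack frame 0, -28, 60 mm). The back board is 12 mm thick, on top as the rack lies (z 54 to 66), the rack open below it. Pushed to the step it tips about the step and falls upright on the plate. Rise with the edge as it turns: friction jams a level push. Floor and cheeks are waxed, so it slides first
- rack_floor (a point): middle of the floor board's front edge (rack frame 0, 24, 0 mm). Floor board 8 mm thick (y 20 to 28), 54 mm deep, upright at the step side as the rack lies; standing, its upper face is 16 mm above the bench and pins lie on it, axis 27 mm above the bench. End cheeks: inner faces at x = -115 and 115 mm
- bore1 (a point): mouth centre of a bore on the inner face of the rack's back board (rack frame -75, 9, 54 mm); axes as the rack's, z into the bore. 21.5 mm across, through the 12 mm board; 50 mm between bores. Standing, its axis is that of a pin lying on the floor board
- bore2 (a point): mouth centre of a bore on the inner face of the rack's back board (rack frame -25, 9, 54 mm); axes as the rack's, z into the bore. 21.5 mm across, through the 12 mm board; 50 mm between bores. Standing, its axis is that of a pin lying on the floor board
- bore3 (a point): mouth centre of a bore on the inner face of the rack's back board (rack frame 25, 9, 54 mm); axes as the rack's, z into the bore. 21.5 mm across, through the 12 mm board; 50 mm between bores. Standing, its axis is that of a pin lying on the floor board
- bore4 (a point): mouth centre of a bore on the inner face of the rack's back board (rack frame 75, 9, 54 mm); axes as the rack's, z into the bore. 21.5 mm across, through the 12 mm board; 50 mm between bores. Standing, its axis is that of a pin lying on the floor board
- pin1: loose aluminium pin, 22 mm square bar, 100 mm long, 0.13 kg, lying at any yaw (may be absent). Origin at mid-length on its axis, x lengthwise. One end square, the other a 9 mm long conical chamfer (19 to 11 mm across); not told whether at +x or -x. Chamfer first it goes 9 mm into a bore, to its shoulder (origin 41 mm from the mouth); the square end stops at the mouth (50 mm)
- pin2: loose aluminium pin, 22 mm square bar, 100 mm long, 0.13 kg, lying at any yaw (may be absent). Origin at mid-length on its axis, x lengthwise. One end square, the other a 9 mm long conical chamfer (19 to 11 mm across); not told whether at +x or -x. Chamfer first it goes 9 mm into a bore, to its shoulder (origin 41 mm from the mouth); the square end stops at the mouth (50 mm)
- pin3: loose aluminium pin, 22 mm square bar, 100 mm long, 0.13 kg, lying at any yaw (may be absent). Origin at mid-length on its axis, x lengthwise. One end square, the other a 9 mm long conical chamfer (19 to 11 mm across); not told whether at +x or -x. Chamfer first it goes 9 mm into a bore, to its shoulder (origin 41 mm from the mouth); the square end stops at the mouth (50 mm)
- pin4: loose aluminium pin, 22 mm square bar, 100 mm long, 0.13 kg, lying at any yaw (may be absent). Origin at mid-length on its axis, x lengthwise. One end square, the other a 9 mm long conical chamfer (19 to 11 mm across); not told whether at +x or -x. Chamfer first it goes 9 mm into a bore, to its shoulder (origin 41 mm from the mouth); the square end stops at the mouth (50 mm)
- gear: blue-painted gear wheel casting, 116 mm across, 34 mm high, lying flat; origin at the centre of its underside. Bystander
- jar: clear jar with white cap, 60 mm across, 65 mm high; origin at the centre of its underside. Bystander
- spanner: steel spanner, 180 mm long, lying flat; origin at mid-length. Bystander
Not all that is in view belongs to the job. Leave any turquoise or yellow look-alike of the pin1 alone.

How it is judged:
By the outcome, as a careful person would: the job done as asked, in the order asked, and still so for the second after the job is handed in, with the robot touching nothing.
Of pin1, pin2, pin3, pin4 only 3 to 4 are there at a start; the rules pass over those that are not, and their reading is None.
At some moment in a run one of pin1, pin2, pin3, pin4 may be knocked a few centimetres aside while the robot is not near it.
Once in a run the grip may slacken for a moment while it holds something.
It also fails if it takes over 210 s, if anything falls off the work surface, if the arm or the gripper's body presses on something with over 40 N, if the wrist force passes 120 N, or if a joint passes its speed limit or range.

## Working session

There is one attempt and no reset: what is moved stays moved. The work goes in short steps, Python scripts to look and compute and a shell command to move; the robot and the scene stay as the last step left them, time stands still between calls to the robot, and variables do not carry over. Pictures are saved under pics/ and viewed, and the job is handed in when it is done.

```bash
mkdir -p pics; ls
cat > h.py <<'E'
import numpy as np, cv2
from workcell import bot
def snap(tag):
    P={}
    for n in("side","top"):
        p=bot.camera(n);P[n]=p
        cv2.imwrite(f"pics/{tag}_{n}.png",p["frame"][:,:,::-1])
    return P
def ray(p,u,v):
    R=np.array(p["R"]);t=np.array(p["t"])
    return -R.T@t, R.T@np.array([(u-p["cx"])/p["fx"],(v-p["cy"])/p["fy"],1])
def onz(p,u,v,z):
    c,d=ray(p,u,v);return c+d*(z-c[2])/d[2]
def proj(p,X):
    x=np.array(p["R"])@np.array(X)+np.array(p["t"]);return np.array([p["fx"]*x[0]/x[2]+p["cx"],p["fy"]*x[1]/x[2]+p["cy"]])
def tri(a,ua,b,ub):
    c1,d1=ray(a,*ua);c2,d2=ray(b,*ub)
    s=np.linalg.lstsq(np.c_[d1,-d2],c2-c1,rcond=None)[0]
    p,q=c1+d1*s[0],c2+d2*s[1];return (p+q)/2,np.linalg.norm(p-q)
E
python3 - <<'E'
from h import *
np.set_printoptions(precision=4,suppress=True)
P=snap("a")
for n,p in P.items():
    c,d=ray(p,280,210);print(n,p["fx"],p["fy"],p["cx"],p["cy"],c,d)
for name in ["station","backstop","rack","rack_edge","rack_floor","bore1","pin1","gear","jar","spanner"]:
    for n,p in P.items():
        print(name,n,[(np.round(np.array(r["centre"])*[560,420],1).tolist(),round(r["conf"],2)) for r in bot.tip_of(name,p)][:6])
print(bot.get_obs())
E
```

```text
pics
side 498.564220479196 498.564220479196 276.6054021554734 212.2935359337938 [ 0.3387 -0.8502  0.8276] [ 0.1993  0.701  -0.6848]
top 450.70912325604866 450.70912325604866 281.48834681716016 205.69389311535943 [ 0.335  -0.079   1.0956] [ 0.1849  0.0302 -0.9823]
station side [([247.5, 173.2], 0.96)]
station top [([190.0, 211.8], 0.68)]
backstop side [([241.8, 140.0], 0.89)]
backstop top [([160.0, 204.0], 0.9), ([221.5, 218.2], 0.33)]
rack side [([244.8, 183.0], 0.6)]
rack top [([214.9, 220.3], 0.78)]
rack_edge side [([245.5, 173.5], 0.62)]
rack_edge top [([220.8, 217.5], 0.59)]
rack_floor side [([244.2, 179.9], 0.82), ([271.4, 160.3], 0.28)]
rack_floor top [([208.2, 216.0], 0.68), ([206.6, 226.2], 0.15)]
bore1 side [([216.0, 167.9], 0.88), ([272.8, 160.7], 0.79), ([234.6, 164.0], 0.78), ([251.0, 163.3], 0.6)]
bore1 top [([197.4, 242.3], 0.79), ([208.8, 223.6], 0.76), ([217.4, 182.8], 0.73), ([210.7, 203.5], 0.62)]
pin1 side [([382.7, 339.8], 0.86), ([261.0, 309.9], 0.86), ([184.5, 304.6], 0.67), ([328.0, 284.0], 0.64), ([225.5, 242.8], 0.64), ([302.4, 234.8], 0.53)]
pin1 top [([377.
[... 246 characters left out ...]
, 0.22), ([353.4, 134.2], 0.17)]
jar side [([320.5, 148.5], 0.88), ([247.7, 172.6], 0.28)]
jar top [([181.4, 129.3], 0.64)]
spanner side [([228.5, 243.0], 0.7), ([377.5, 269.5], 0.65)]
spanner top [([353.8, 133.3], 0.6), ([207.6, 223.2], 0.47)]
{'time': 1.1, 'q': array([70.932 ,  4.9783, 10.0791, 95.1004,  0.0009, 89.9988]), 'qd': array([-0.0693,  0.0131, -0.102 , -0.0253,  0.001 ,  0.0682]), 'joint_efforts': array([ -0.0014, -52.0098,  46.4876,   0.0012,   0.0001,  -0.    ]), 'ee_pos': array([0.1797, 0.5198, 0.2503]), 'tcp_rot': array([156.565 ,  89.999 , 137.4983]), 'wrist_force': array([0.216 , 0.3948, 1.2054]), 'torque': array([-0.0287, -0.0352,  0.0401]), 'opening': 0.08549201460309029}
```

Run:
```python
import cv2
for n in("side","top"):
    f=cv2.imread(f"pics/a_{n}.png");cv2.imwrite(f"pics/a_{n}2.png",cv2.resize(f,(800,600),interpolation=cv2.INTER_CUBIC))
```

```text
(no output)
```

View pics/a_side2.png

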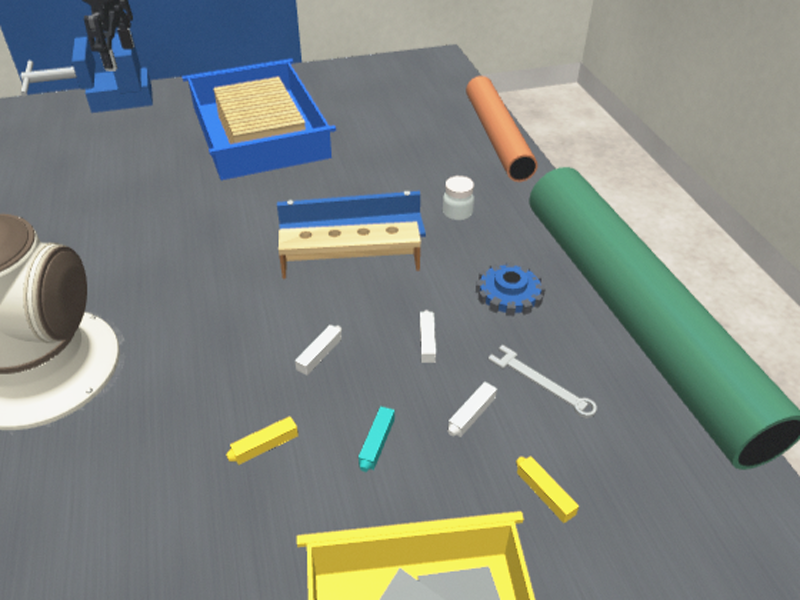

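View pics/a_top2.png

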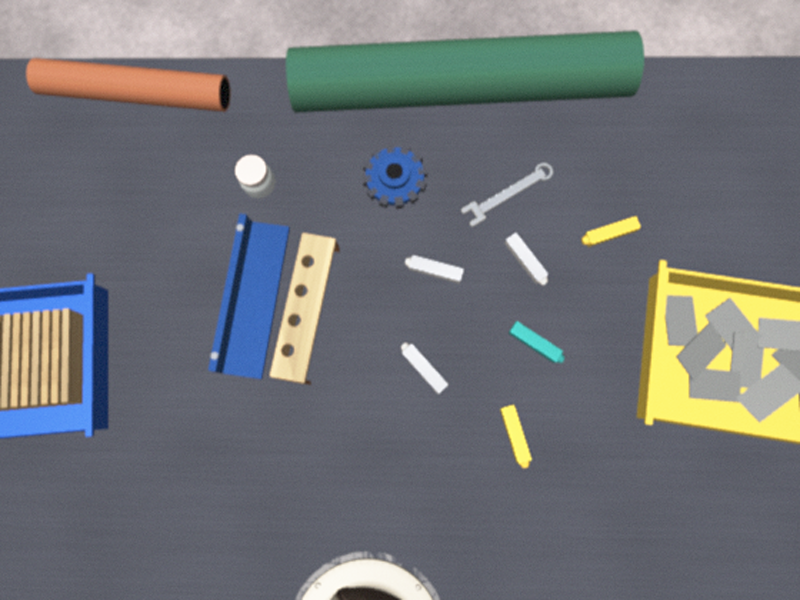

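The views show three white/silver bars: top at 800 px scale (434,268), (527,258) and (424,368). They also show a turquoise bar at (537,342) and yellow ones at (611,231) and (516,436), which are look-alikes. The rack lies before the blue station. Next I'll take enlarged crops.

Run:
```python
import cv2
f=cv2.imread("pics/a_top.png")
cv2.imwrite("pics/z1.png",cv2.resize(f[140:280,135:275],(600,600),interpolation=cv2.INTER_CUBIC)) 
cv2.imwrite("pics/z2.png",cv2.resize(f[150:290,270:410],(600,600),interpolation=cv2.INTER_CUBIC)) 
g=cv2.imread("pics/a_side.png")
cv2.imwrite("pics/z3.png",cv2.resize(g[120:310,185:375],(600,600),interpolation=cv2.INTER_CUBIC))
```

```text
(no output)
```

View pics/z1.png

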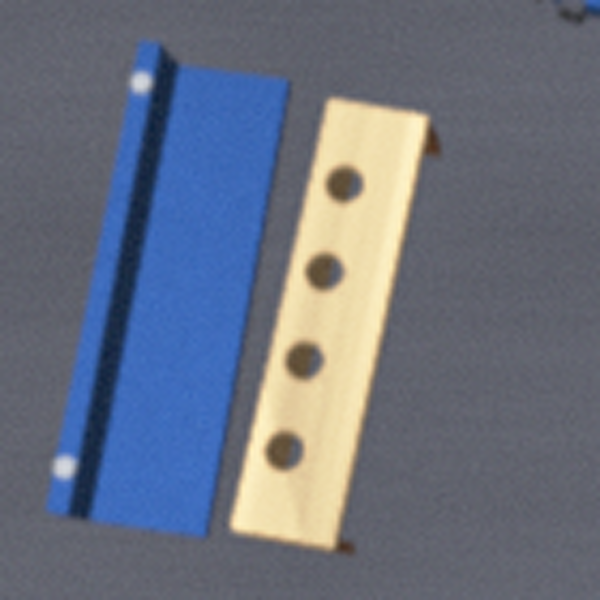

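View pics/z2.png

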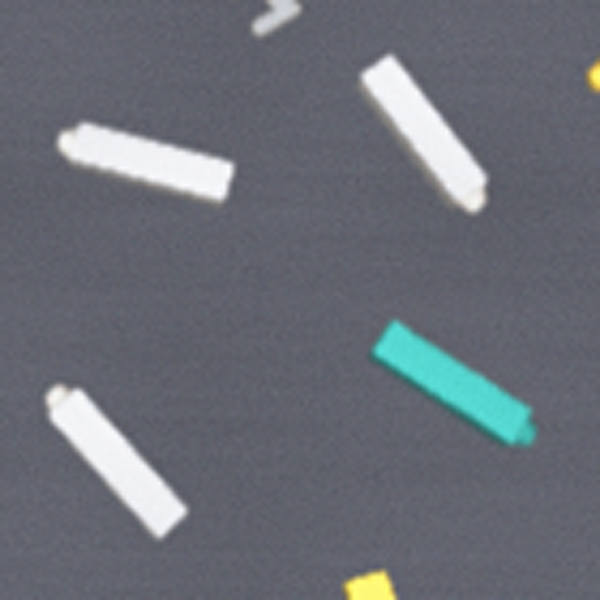

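View pics/z3.png

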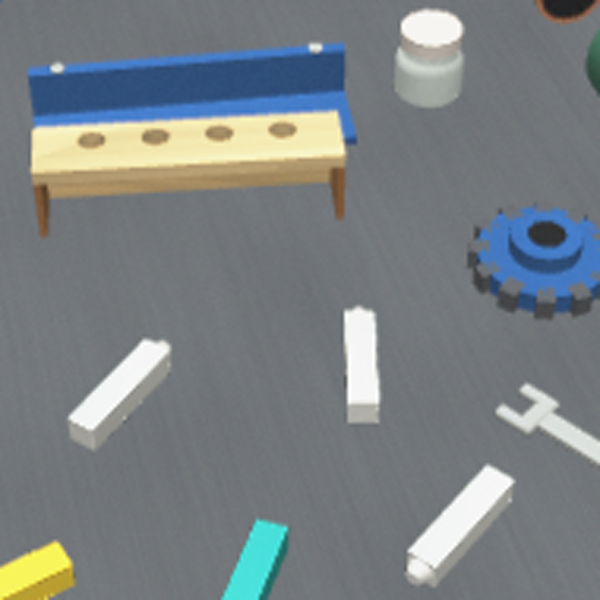

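```bash
cat >> h.py <<'E'
def whites(p,z=0.022):
    f=p["frame"];h=cv2.cvtColor(f,cv2.COLOR_RGB2HSV)
    m=((h[:,:,1]<40)&(h[:,:,2]>165)).astype(np.uint8)
    n,l,s,c=cv2.connectedComponentsWithStats(m)
    return [(s[i],c[i],l==i) for i in range(1,n) if 60<s[i][4]<1500]
E
python3 - <<'E'
from h import *
np.set_printoptions(precision=4,suppress=True)
P={n:bot.camera(n) for n in("side","top")}
T,S=P["top"],P["side"]
z1=lambda x,y:(135+x*140/600-.5+.117,140+y*140/600-.5+.117)
z2=lambda x,y:(270+x*140/600-.4,150+y*140/600-.4)
z3=lambda x,y:(185+x*190/600-.35,120+y*190/600-.35)
print("rack corners")
A=[]
for a,b in zip([(328,98),(428,115),(335,550),(230,528)],[(340,112),(347,158),(33,173),(32,128)]):
    X,e=tri(T,z1(*a),S,z3(*b));print(X,e,onz(T,*z1(*a),.066));A.append(onz(T,*z1(*a),.066))
print("bores")
for a,b in zip([(343,184),(324,271),(303,360),(284,451)],[(283,129),(219,133),(155,136),(91,140)]):
    X,e=tri(T,z1(*a),S,z3(*b));print(X,e,onz(T,*z1(*a),.066))
print("station front")
for a in[(289,80),(207,536)]:print(onz(T,*z1(*a),.008))
print("backstop top front corners");
for a,b in[((161,45),(344,47)),((66,518),(31,70))]:
    X,e=tri(T,z1(*a),S,z3(*b));print(X,e)
print("pins corners: chamfer-tip side first, top face")
for nm,q in dict(A=[(85,122),(235,162),(226,200),(70,155)],B=[(392,55),(362,74),(462,208),(488,180)],C=[(82,390),(188,510),(162,538),(50,412)]).items():
    print(nm,[onz(T,*z2(*k),.022)[:2] for k in q])
for n,p in P.items():
  for s,c,m in whites(p): print(n,s,c)
print("side pins")
for nm,q in dict(A=[(347,312),(375,312),(379,402),(348,404)]).items():
    for k in q: print(onz(S,*z3(*k),.022))
for nm,u in dict(gear=(276.9,120.2),jar=(181.4,129.3),spanner=(353.8,133.3)).items(): print(nm,onz(T,*u,.0))
E
```

```text
rack corners
[0.6446 0.1189 0.0636] 0.0022190343342530124 [0.6427 0.1185 0.066 ]
[0.6345 0.0629 0.0622] 0.00032248894667946714 [0.6332 0.0624 0.066 ]
[0.3949 0.1038 0.0662] 0.0031416055180271377 [0.3933 0.1039 0.066 ]
[0.4042 0.1606 0.0658] 0.0001700365449508443 [0.4043 0.1606 0.066 ]
bores
[0.5947 0.1083 0.0647] 0.0016002643629295322 [0.5935 0.108  0.066 ]
[0.5451 0.1166 0.0647] 0.0007131714081943352 [0.5445 0.1164 0.066 ]
[0.4957 0.1259 0.065 ] 0.0006011579932633844 [0.4952 0.1257 0.066 ]
[0.4462 0.1338 0.0653] 0.000695433835682063 [0.4457 0.1336 0.066 ]
station front
[0.671  0.1532 0.008 ]
[0.4036 0.1868 0.008 ]
backstop top front corners
[0.6778 0.2171 0.0548] 0.0019869879311091897
[0.4127 0.2521 0.0563] 0.0066578472946937205
pins corners: chamfer-tip side first, top face
A [array([ 0.6172, -0.0681]), array([ 0.5942, -0.1538]), array([ 0.572 , -0.1486]), array([ 0.5976, -0.0597])]
B [array([ 0.6581, -0.2442]), array([ 0.6466, -0.2269]), array([ 0.5683, -0.2818]), array([ 0.5847, -0.2969])]
C [array([ 0.4628, -0.0679]), array([ 0.3971, -0.1269]), array([ 0.3816, -0.1126]), array([ 0.4503, -0.0502])]
side [  0  21  52  47 620] [12.6516 50.6306]
side [311 123  21  30 442] [321.0928 136.1109]
side [294 217  11  37 348] [298.9626 234.977 ]
side [207 227  32  30 322] [222.3602 241.2547]
side [342 242  76  49 569] [379.7399 266.1265]
side [314 267  34  37 452] [329.1792 284.9071]
side [548 308  12  25 153] [555.5359 319.451 ]
side [ 266  397   84   23 1449] [310.1042 410.0745]
top [164 108  23  26 425] [175.1035 119.7788]
top [323 114  64  44 474] [353.6582 135.4768]
top [354 163  30  37 387] [368.9871 180.2868]
top [284 179  41  18 380] [304.0632 187.1211]
top [281 240  33  36 413] [296.4334 256.8426]
side pins
[ 0.598 -0.062  0.022]
[ 0.6178 -0.0674  0.022 ]
[ 0.5935 -0.1535  0.022 ]
[ 0.5722 -0.1496  0.022 ]
gear [ 0.7766 -0.0341  0.    ]
jar [0.751  0.2121 0.    ]
spanner [ 0.7418 -0.2308  0.    ]
```

Height checks agree: the rack top triangulates to 62–66 mm and the bores have 50 mm pitch. The visible chamfers are at z2 (65,142), (475,200) and (58,398). Next, a small calculator for moves from the current pose.

```bash
cat >> h.py <<'E'
from scipy.spatial.transform import Rotation as Ro
np.set_printoptions(precision=4,suppress=True)
O=np.array([.5373,.170]);X=np.array([.9922,-.1247]);Y=np.array([.1247,.9922])
def st(x,y): return O+X*x+Y*y
def cur():
    o=bot.get_obs();return o,np.array(o["ee_pos"]),Ro.from_euler("xyz",o["tcp_rot"],degrees=True).as_matrix()
def plan(xyz,yaw):
    o,p,R=cur();a=np.radians(yaw)
    for s in(0,np.pi):
        b=a+s
        T=np.array([[0,0,-1],[np.cos(b),np.sin(b),0],[np.sin(b),-np.cos(b),0]]).T
        rv=Ro.from_matrix(R.T@T).as_rotvec(degrees=True)
        print("turn",np.round(rv,1),"q6 after ~",round(o["q"][5],1),"shift",np.round(R.T@(np.array(xyz)-p),4))
E
python3 - <<'E'
from h import *
o,p,R=cur();print(p,R,o["q"])
x=st(-.0115,-.13);print(x);plan([*x,.25],-7.2);plan([*x,.04],-7.2)
E
```

```text
[0.1796 0.5198 0.2503] [[-0.      0.3266  0.9451]
 [ 0.      0.9451 -0.3266]
 [-1.      0.     -0.    ]] [70.9348  4.9776 10.0794 95.0996  0.0017 90.0003]
[0.5097 0.0424]
turn [78.1 -0.  -0. ] q6 after ~ 90.0 shift [ 0.0003 -0.3434  0.4679]
turn [-101.9    0.    -0. ] q6 after ~ 90.0 shift [ 0.0003 -0.3434  0.4679]
turn [78.1 -0.  -0. ] q6 after ~ 90.0 shift [ 0.2103 -0.3434  0.4679]
turn [-101.9    0.    -0. ] q6 after ~ 90.0 shift [ 0.2103 -0.3434  0.4679]
```

```bash
python3 -m handwheel '[[78,0,0,0,-0.343,0.468,-1],[78,0,0,0,-0.343,0.468,-1],[78,0,0,0,-0.343,0.468,-1],[78,0,0,0,-0.343,0.468,-1],[78,0,0,0,-0.343,0.468,-1],[78,0,0,0,-0.343,0.468,-1],[78,0,0,0,-0.343,0.468,-1],[78,0,0,0,-0.343,0.468,-1],[78,0,0,0,-0.343,0.468,-1],[78,0,0,0,-0.343,0.468,-1],[78,0,0,0,-0.343,0.468,-1],[78,0,0,0,-0.343,0.468,-1],[78,0,0,0,-0.343,0.468,-1],[78,0,0,0,-0.343,0.468,-1]]'
python3 - <<'E'
from h import *
o,p,R=cur();print(p,R,o["q"])
x=st(-.0115,-.13);print(x);plan([*x,.04],-7.2)
E
```

```text
time: 2.95
ee_pos: [0.5096, 0.0436, 0.2506]
tcp_rot: [110.0, 90.0, 13.0]
wrist_force: [-0.1, -0.1, 0.7]
opening: 0.0857
[0.5096 0.0436 0.2506] [[ 0.0005  0.9926 -0.1216]
 [ 0.0001 -0.1216 -0.9926]
 [-1.      0.0004 -0.0002]] [  4.8925  -0.3351   4.6197  94.9284   0.0038 101.8746]
[0.5097 0.0424]
turn [ 0.2 -0.  -0. ] q6 after ~ 101.9 shift [0.2106 0.0001 0.0012]
turn [-179.8    0.    -0. ] q6 after ~ 101.9 shift [0.2106 0.0001 0.0012]
```

```bash
python3 -m handwheel '[[0,0,0,0.06,0,0,-1],[0,0,0,0.12,0,0,-1],[0,0,0,0.17,0,0,-1],[0,0,0,0.21,0,0,-1],[0,0,0,0.21,0,0,-1]]'
python3 - <<'E'
from h import *
P=snap("b")
c=P["side"]["frame"][90:290,160:400];cv2.imwrite("pics/bz.png",cv2.resize(c,(720,600))[:,:,::-1])
c=P["top"]["frame"][120:300,120:340];cv2.imwrite("pics/bt.png",cv2.resize(c,(733,600))[:,:,::-1])
E
```

```text
time: 3.58
ee_pos: [0.5077, 0.043, 0.0377]
tcp_rot: [-78.7, 89.7, -175.7]
wrist_force: [-0.8, -0.1, 0.7]
opening: 0.0852
```

View pics/bz.png

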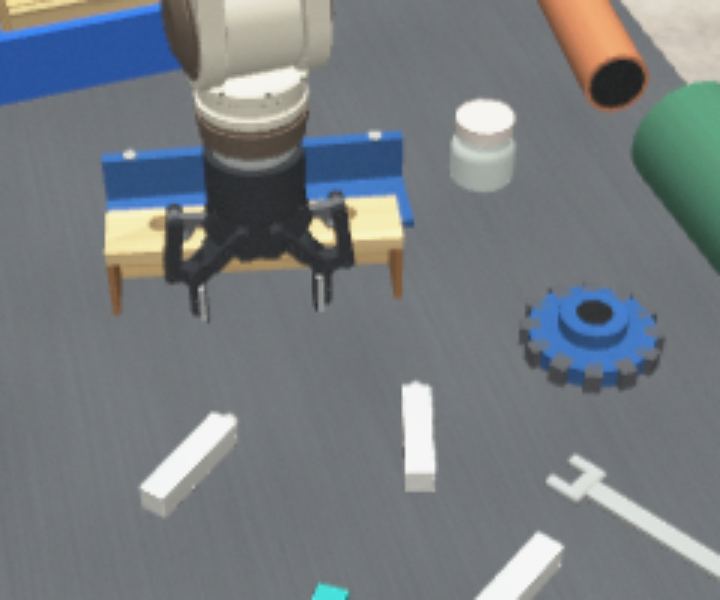

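View pics/bt.png

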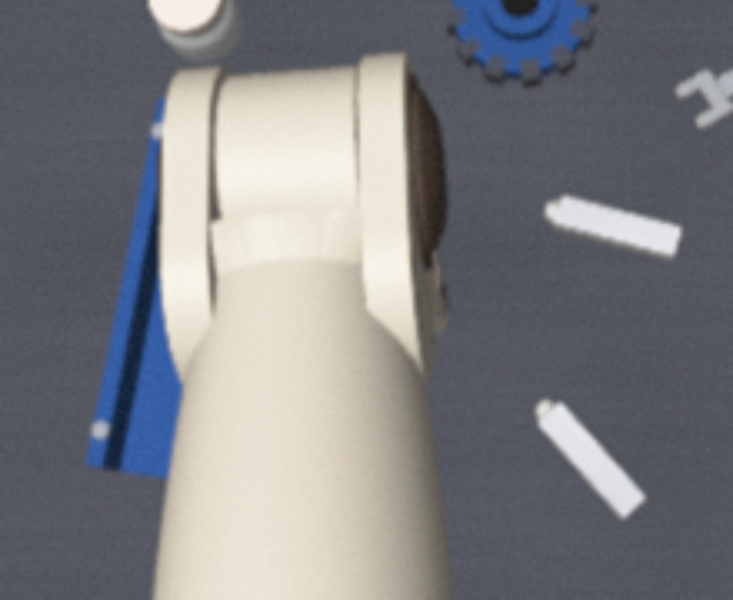

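Side crop: the open fingers (205,300) and (320,290) stand in front of the rack edge, clear of the pins. I'll slide the rack to the step.

```bash
python3 -m handwheel '[[0,0,0,0,0,-0.01,-1],[0,0,0,0,0,-0.018,-1],[0,0,0,0,0,-0.024,-1],[0,0,0,0,0,-0.030,-1],[0,0,0,0,0,-0.035,-1],[0,0,0,0,0,-0.040,-1],[0,0,0,0,0,-0.045,-1],[0,0,0,0,0,-0.050,-1],[0,0,0,0,0,-0.050,-1]]'
python3 - <<'E'
from h import *
o,p,R=cur();d=p[:2]-O;print("st",d@X,d@Y,p[2])
P=snap("c")
c=P["side"]["frame"][90:290,160:400];cv2.imwrite("pics/cz.png",cv2.resize(c,(720,600))[:,:,::-1])
E
```

```text
time: 4.8
ee_pos: [0.5159, 0.0929, 0.04]
tcp_rot: [-133.6, 90.0, 129.4]
wrist_force: [-0.2, -0.8, 0.3]
opening: 0.0855
st -0.011585413353153304 -0.07914393205912987 0.0400494296125796
```

View pics/cz.png

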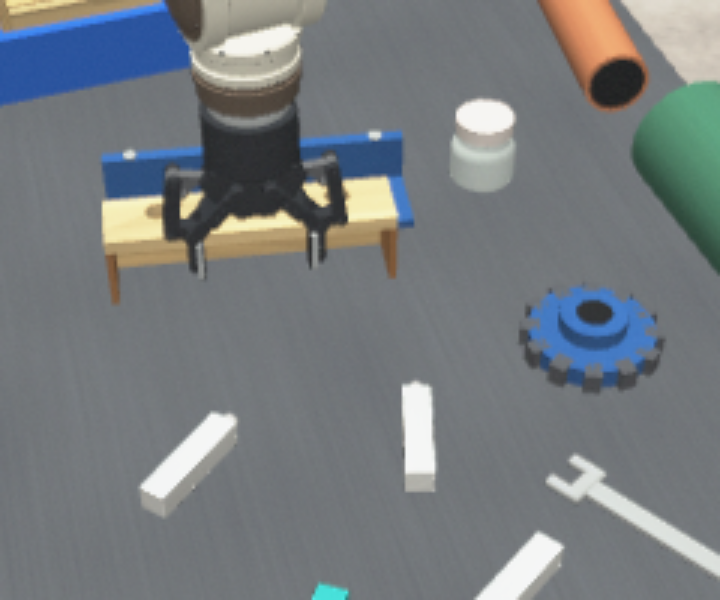

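```bash
python3 -m handwheel '[[0,0,0,0,0,-0.004,-1],[0,0,0,0,0,-0.008,-1],[0,0,0,0,0,-0.011,-1],[0,0,0,0,0,-0.011,-1]]'
python3 - <<'E'
from h import *
o,p,R=cur();d=p[:2]-O;print("st",d@X,d@Y,p[2],o["wrist_force"])
P=snap("d")
c=P["side"]["frame"][120:240,170:330];cv2.imwrite("pics/dz.png",cv2.resize(c,(800,600))[:,:,::-1])
E
```

```text
time: 5.4
ee_pos: [0.5174, 0.1036, 0.0401]
tcp_rot: [-125.4, 90.0, 137.6]
wrist_force: [-0.8, -1.2, -1.1]
opening: 0.0849
st -0.011453424477972865 -0.06836960724737365 0.0401472212796705 [-0.79   -1.1525 -1.136 ]
```

View pics/dz.png

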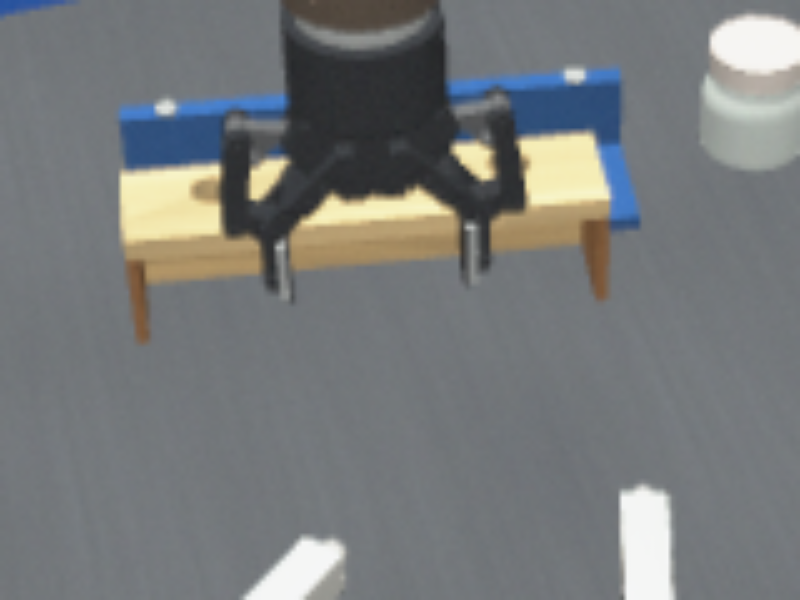

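Run:
```python
from h import *
S=bot.camera("side")
for u in[(124,243),(608,205),(121,172),(593,132)]:
    w=onz(S,169.6+u[0]/5,119.6+u[1]/5,.066);d=w[:2]-O;print(w,d@X,d@Y)
```

```text
[0.3984 0.1287 0.066 ] -0.13261420675231098 -0.05833592467485605
[0.6357 0.0952 0.066 ] 0.10692787410745254 -0.06193034895950142
[0.4056 0.1864 0.066 ] -0.13276291338307122 -0.00010693246064134084
[0.6457 0.1562 0.066 ] 0.10928298204661883 -0.00013556442268967037
```

```bash
python3 -m handwheel '[[0,0,0,0,0,-0.002,-1],[0,0,0,-0.0025,0,-0.004,-1],[0,0,0,-0.005,0,-0.006,-1],[0,0,0,-0.0075,0,-0.008,-1],[0,0,0,-0.009,0,-0.0103,-1],[0,0,0,-0.011,0,-0.013,-1],[0,0,0,-0.013,0,-0.0155,-1],[0,0,0,-0.015,0,-0.018,-1],[0,0,0,-0.0165,0,-0.0206,-1],[0,0,0,-0.018,0,-0.0235,-1],[0,0,0,-0.0195,0,-0.0262,-1],[0,0,0,-0.0195,0,-0.0262,-1]]'
python3 - <<'E'
from h import *
o,p,R=cur();d=p[:2]-O;print("st",d@X,d@Y,p[2],o["wrist_force"])
P=snap("e")
c=P["side"]["frame"][120:240,170:330];cv2.imwrite("pics/ez.png",cv2.resize(c,(800,600))[:,:,::-1])
E
```

```text
time: 7.05
ee_pos: [0.5207, 0.1296, 0.0598]
tcp_rot: [-178.1, 90.0, 84.8]
wrist_force: [0.8, -0.8, -0.3]
opening: 0.0856
st -0.011438029804443786 -0.042155535255280215 0.059827298443781866 [ 0.8466 -0.8392 -0.2563]
```

View pics/ez.png

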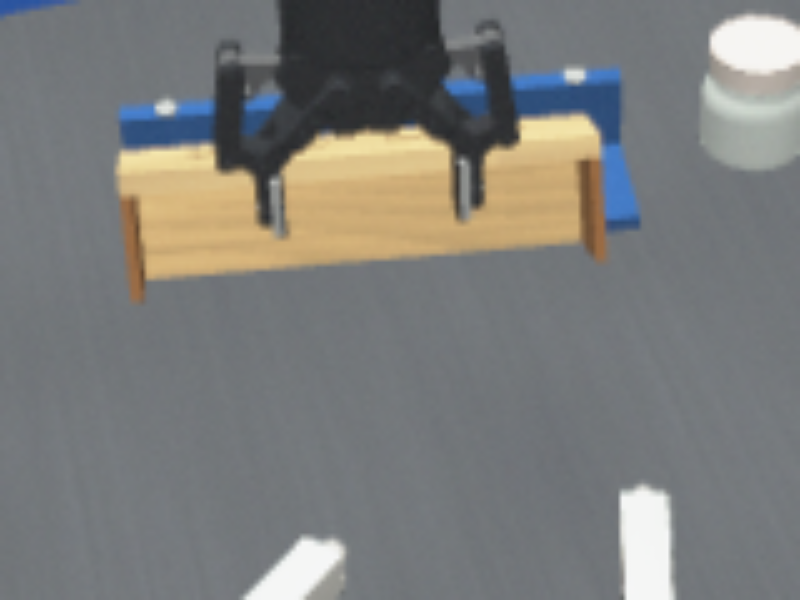

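The rack is tipping squarely about the step (~27°). Continuing past the balance point.

```bash
python3 -m handwheel '[[0,0,0,-0.0015,0,-0.003,-1],[0,0,0,-0.0025,0,-0.006,-1],[0,0,0,-0.0035,0,-0.009,-1],[0,0,0,-0.0045,0,-0.012,-1],[0,0,0,-0.005,0,-0.015,-1],[0,0,0,-0.006,0,-0.018,-1],[0,0,0,-0.0065,0,-0.021,-1],[0,0,0,-0.0067,0,-0.024,-1],[0,0,0,-0.007,0,-0.027,-1],[0,0,0,-0.007,0,-0.030,-1],[0,0,0,-0.007,0,-0.033,-1],[0,0,0,-0.007,0,-0.036,-1],[0,0,0,-0.007,0,-0.036,-1],[0,0,0,-0.007,0,-0.036,-1]]'
python3 - <<'E'
from h import *
o,p,R=cur();d=p[:2]-O;print("st",d@X,d@Y,p[2],o["wrist_force"])
P=snap("f")
c=P["side"]["frame"][120:240,170:330];cv2.imwrite("pics/fz.png",cv2.resize(c,(800,600))[:,:,::-1])
E
```

```text
time: 8.9
ee_pos: [0.5251, 0.165, 0.0668]
tcp_rot: [-25.5, 90.0, -122.5]
wrist_force: [-0.4, -1.3, 0.5]
opening: 0.0857
st -0.011497688948642804 -0.0065122053953586435 0.06676518973308755 [-0.3849 -1.3442  0.4589]
```

View pics/fz.png

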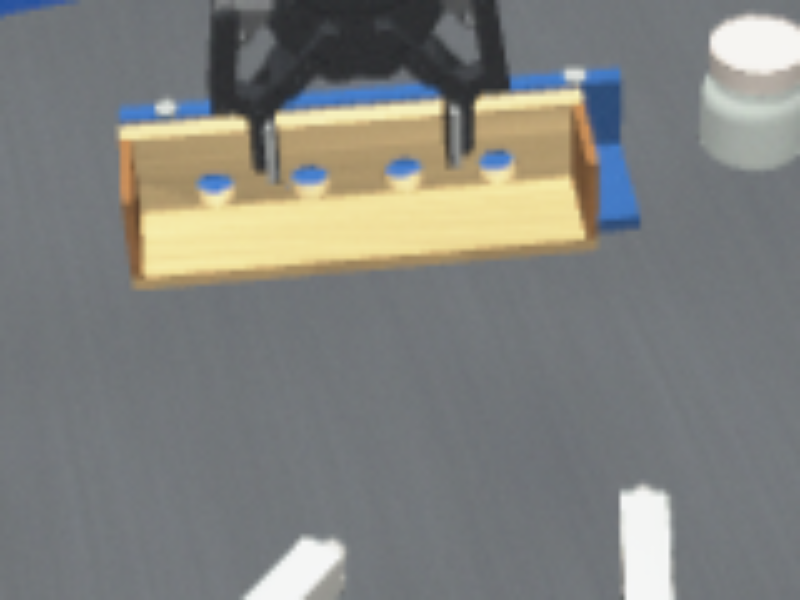

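```bash
python3 - <<'E'
from h import *
S=bot.camera("side")
for sx in(-.043,-.05,.043,.05):
  for z in(.018,.032): 
    w=st(-.0115+sx,-.13-.011);print(sx,z,(proj(S,[*w,z])-[160,90])*3)
for u in[(137,287),(597,245)]:
    w=onz(S,169.6+u[0]/5,119.6+u[1]/5,.008);d=w[:2]-O;print(w,d@X,d@Y)
for u in[(216,187),(311,180),(404,172),(497,164)]:
    w=onz(S,169.6+u[0]/5,119.6+u[1]/5,.027);d=w[:2]-O;print(w,d@X,d@Y)
E
python3 -m handwheel '[[0,0,0,-0.005,0,0.02,-1],[0,0,0,-0.005,0,0.05,-1],[0,0,0,-0.005,0,0.068,-1],[0,0,0,-0.005,0,0.068,-1],[0,0,0,0.02,0,0.068,-1],[0,0,0,0.035,0,0.068,-1],[0,0,0,0.035,0,0.068,-1]]'
```

```text
-0.043 0.018 [210.2246 336.4997]
-0.043 0.032 [209.1019 323.515 ]
-0.05 0.018 [201.5152 337.3308]
-0.05 0.032 [200.3214 324.3449]
0.043 0.018 [316.3782 326.3699]
0.043 0.032 [316.115  313.3998]
0.05 0.018 [324.9502 325.5519]
0.05 0.032 [324.7558 312.5831]
[0.4041 0.1652 0.008 ] -0.13160551438949214 -0.021413634211414345
[0.6429 0.1358 0.008 ] 0.10905814741481129 -0.020762035303375274
[0.4555 0.2132 0.027 ] -0.08658264786595493 0.03265013554755157
[0.5051 0.2059 0.027 ] -0.036409085354558154 0.03164535612134685
[0.5543 0.1998 0.027 ] 0.013143390956613469 0.031662213846576595
[0.6038 0.1936 0.027 ] 0.06308156181056981 0.0316792027848782
time: 9.93
ee_pos: [0.5159, 0.0977, 0.0306]
tcp_rot: [-74.1, 89.9, -171.1]
wrist_force: [0.3, 0.2, 0.5]
opening: 0.0852
```

```bash
python3 -m handwheel '[[0,0,0,0.0195,0,0,-1],[0,0,0,0.0195,0,0,-1],[0,0,0,0.0195,0,-0.02,-1],[0,0,0,0.0195,0,-0.035,-1],[0,0,0,0.0195,0,-0.042,-1],[0,0,0,0.0195,0,-0.047,-1],[0,0,0,0.0195,0,-0.051,-1],[0,0,0,0.0195,0,-0.055,-1],[0,0,0,0.0195,0,-0.059,-1],[0,0,0,0.0195,0,-0.059,-1]]'
python3 - <<'E'
from h import *
o,p,R=cur();d=p[:2]-O;print("st",d@X,d@Y,p[2],o["wrist_force"])
E
```

```text
time: 11.18
ee_pos: [0.524, 0.1565, 0.0122]
tcp_rot: [-172.2, 90.0, 90.7]
wrist_force: [0.4, 0.3, 0.6]
opening: 0.0858
st -0.01147849554146365 -0.015059699075063047 0.012227631787786764 [0.3987 0.2568 0.5922]
```

```bash
python3 -m handwheel '[[0,0,0,0,0,-0.001,-1],[0,0,0,0,0,-0.002,-1],[0,0,0,0,0,-0.003,-1],[0,0,0,0,0,-0.004,-1],[0,0,0,0,0,-0.005,-1]]';python3 -m handwheel '[[0,0,0,0,0,-0.001,-1],[0,0,0,0,0,-0.002,-1]]'
python3 - <<'E'
from h import *
o,p,R=cur();d=p[:2]-O;print("st",d@X,d@Y,p[2],o["wrist_force"])
P=snap("g")
c=P["side"]["frame"][120:240,170:330];cv2.imwrite("pics/gz.png",cv2.resize(c,(800,600))[:,:,::-1])
E
```

```text
time: 11.8
ee_pos: [0.5243, 0.1605, 0.0121]
tcp_rot: [-19.3, 89.9, -116.4]
wrist_force: [-2.3, -8.5, 2.7]
opening: 0.0854
time: 12.05
ee_pos: [0.5241, 0.1611, 0.0121]
tcp_rot: [-12.0, 89.7, -109.2]
wrist_force: [-4.6, -17.9, 5.6]
opening: 0.0851
st -0.011954623511614505 -0.010496303264558323 0.012122044123169858 [ -4.5744 -17.8751   5.6394]
```

View pics/gz.png

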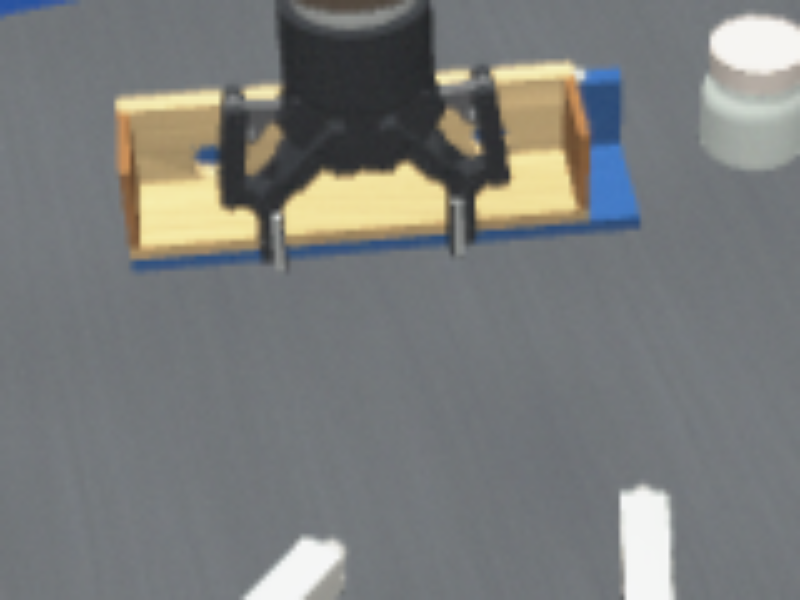

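The rack stands square against the backstop: 18 N of reaction at the expected depth. Backing off and re-measuring.

```bash
python3 -m handwheel '[[0,0,0,0,0,0.03,-1],[0,0,0,-0.03,0,0.05,-1],[0,0,0,-0.09,0,0.05,-1],[0,0,0,-0.14,0,0.05,-1],[0,0,0,-0.14,0,0.05,-1]]'
python3 - <<'E'
from h import *
P=snap("h")
for n,p in P.items():
  for s,c,m in whites(p): print(n,s,c)
c=P["side"]["frame"][120:300,170:410];cv2.imwrite("pics/hz.png",cv2.resize(c,(800,600))[:,:,::-1])
c=P["top"]["frame"][150:270,270:430];cv2.imwrite("pics/ht.png",cv2.resize(c,(800,600),interpolation=cv2.INTER_CUBIC)[:,:,::-1])
E
```

```text
time: 12.78
ee_pos: [0.5207, 0.1143, 0.1568]
tcp_rot: [117.0, 89.6, 20.0]
wrist_force: [0.6, 0.2, 0.6]
opening: 0.0856
side [  0  21  52  47 625] [12.712  50.6928]
side [219  41  39  23 515] [239.6913  52.7398]
side [311 123  21  30 455] [321.0088 136.3055]
side [  0 127  26  32 374] [ 13.1872 142.8984]
side [  0 164  35  46 402] [ 15.9328 194.1269]
side [294 217  11  37 351] [298.9544 235.1311]
side [207 227  32  35 328] [222.1982 241.5701]
side [342 242  76  49 579] [379.5406 265.9741]
side [314 267  34  37 457] [329.2079 284.9562]
side [548 308  12  25 153] [555.5359 319.451 ]
side [ 266  397   84   23 1449] [310.1042 410.0745]
top [527   0  28  14 193] [539.3212   5.601 ]
top [532  14  18  23 169] [539.6036  24.3077]
top [324 119  57  38 332] [351.9006 136.5181]
top [355 163  28  36 349] [369.1777 180.5272]
top [284 179  40  17 342] [304.0585 186.962 ]
top [281 240  32  35 371] [296.2965 256.6846]
top [ 232  392   70   28 1210] [264.1975 404.9331]
```

View pics/hz.png

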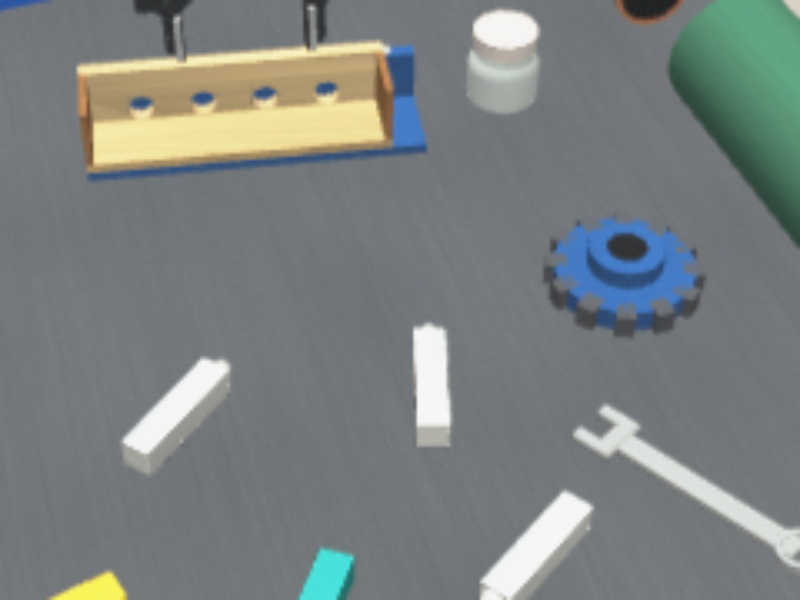

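View pics/ht.png

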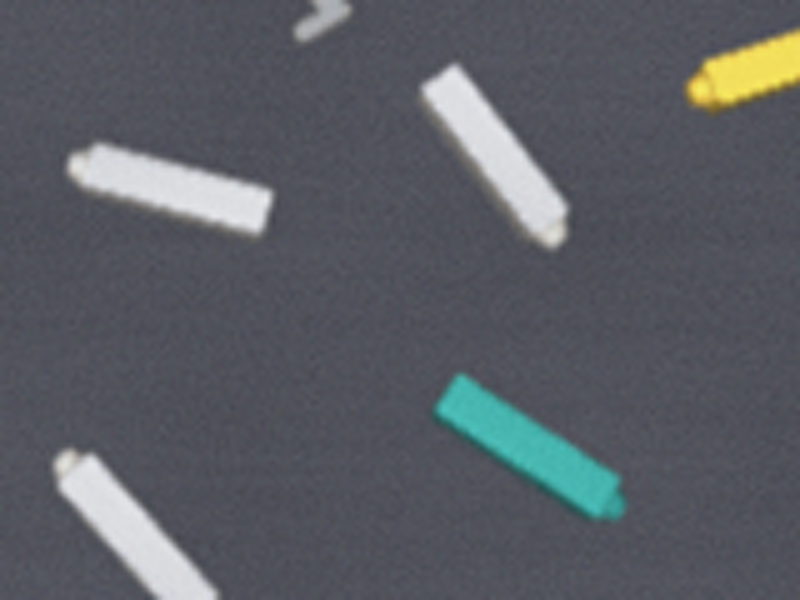

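Bench check: all three white pins are unmoved, with chamfers at ht (80,168), (553,235) and (67,463). The turquoise bar (530,450) and the yellow ones are left alone. Starting with pin A.

Run:
```python
from h import *
S=bot.camera("side")
for u in[(141,106),(203,102),(265,97),(327,92)]:
    w=onz(S,169.6+u[0]*.3,119.6+u[1]*.3,.027);d=w[:2]-O;print("bore",w,d@X,d@Y)
for u in[(89,172),(393,148)]:
    w=onz(S,169.6+u[0]*.3,119.6+u[1]*.3,.016);d=w[:2]-O;print("floor front",w,d@X,d@Y)
plan([.5965,-.103,.10],-15.5)
```

```text
bore [0.4575 0.2382 0.027 ] -0.08773415316861893 0.057749387999552544
bore [0.5066 0.2304 0.027 ] -0.03801232803081384 0.05607046718057242
bore [0.5563 0.2238 0.027 ] 0.012141442401905986 0.05573269636055752
bore [0.6064 0.2171 0.027 ] 0.0626659654731851 0.055392428631104385
floor front [0.4053 0.1792 0.016 ] -0.13215462078891 -0.007324353800316086
floor front [0.6416 0.1458 0.016 ] 0.10650040930693656 -0.010961173888290598
turn [ 8.5 -0.   0.1] q6 after ~ 109.4 shift [0.0511 0.1042 0.2055]
turn [-171.5   -0.1   -0. ] q6 after ~ 109.4 shift [0.0511 0.1042 0.2055]
```

```bash
python3 -m handwheel '[[8.5,0,0,0.02,0.05,0.10,-0.4],[8.5,0,0,0.051,0.104,0.205,-0.4],[8.5,0,0,0.051,0.104,0.205,-0.4],[8.5,0,0,0.051,0.104,0.205,-0.4],[8.5,0,0,0.051,0.104,0.205,-0.4],[8.5,0,0,0.051,0.104,0.205,-0.4]]'
python3 - <<'E'
from h import *
P=snap("i")
plan([.5965,-.103,.02],-15.5)
c=P["side"]["frame"][150:290,210:390];cv2.imwrite("pics/iz.png",cv2.resize(c,(771,600))[:,:,::-1])
E
```

```text
time: 13.68
ee_pos: [0.5959, -0.1025, 0.0998]
tcp_rot: [-93.3, 89.9, 161.2]
wrist_force: [-0.4, 0.7, 0.1]
opening: 0.0599
turn [-0. -0.  0.] q6 after ~ 95.8 shift [0.081  0.0005 0.0011]
turn [180.    0.1   0. ] q6 after ~ 95.8 shift [0.081  0.0005 0.0011]
```

View pics/iz.png

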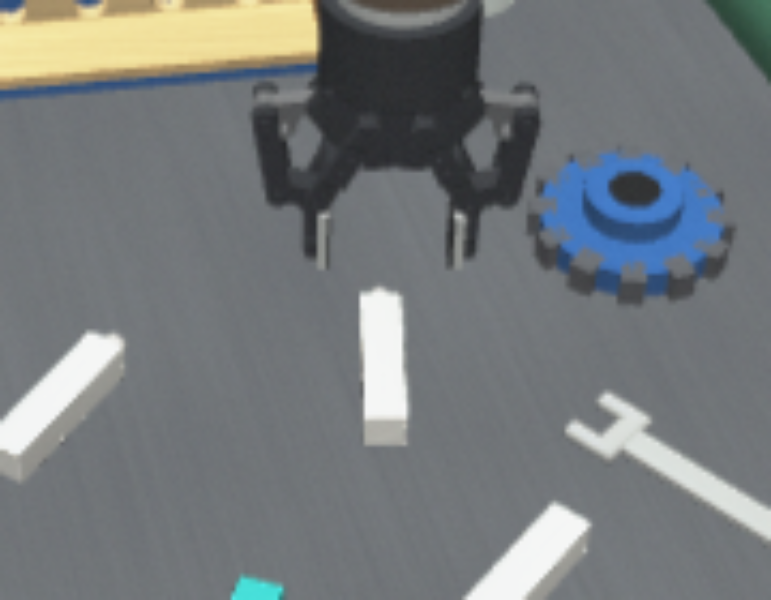

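```bash
python3 -m handwheel '[[0,0,0,0.05,0,0.001,-0.4],[0,0,0,0.07,0,0.001,-0.4],[0,0,0,0.078,0,0.001,-0.4],[0,0,0,0.078,0,0.001,0],[0,0,0,0.078,0,0.001,1],[0,0,0,0.078,0,0.001,1],[0,0,0,0.078,0,0.001,1],[0,0,0,0.078,0,0.001,1]]' 60
```

```text
time: 14.78
ee_pos: [0.5974, -0.1039, 0.025]
tcp_rot: [99.6, 89.8, -6.0]
wrist_force: [-1.0, 1.0, 6.3]
opening: 0.0205
```

```bash
python3 -m handwheel '[[0,0,0,-0.005,0,0,1],[0,0,0,-0.03,0,0,1],[0,0,0,-0.065,0,0,1],[0,0,0,-0.075,0,0,1],[0,0,0,-0.075,0,0,1]]'
python3 - <<'E'
from h import *
P=snap("j")
o,p,R=cur();print(p,o["wrist_force"],o["opening"])
plan([*st(.0125,-.10),.10],-7.2)
for n,w in(("side",(150,290,210,390)),("top",(110,250,230,410))):
    c=P[n]["frame"][w[0]:w[1],w[2]:w[3]];cv2.imwrite(f"pics/j{n}z.png",cv2.resize(c,(771,600))[:,:,::-1])
E
```

```text
time: 15.4
ee_pos: [0.5967, -0.1039, 0.0984]
tcp_rot: [93.6, 90.0, -12.0]
wrist_force: [-0.3, -0.5, -1.1]
opening: 0.0203
[ 0.5959 -0.1037  0.0968] [-0.2558 -0.0359 -1.7122] 0.02020030847028849
turn [-8.4  0.   0.1] q6 after ~ 95.7 shift [-0.0031 -0.1029 -0.1509]
turn [171.6   0.2  -0. ] q6 after ~ 95.7 shift [-0.0031 -0.1029 -0.1509]
```

View pics/jsidez.png

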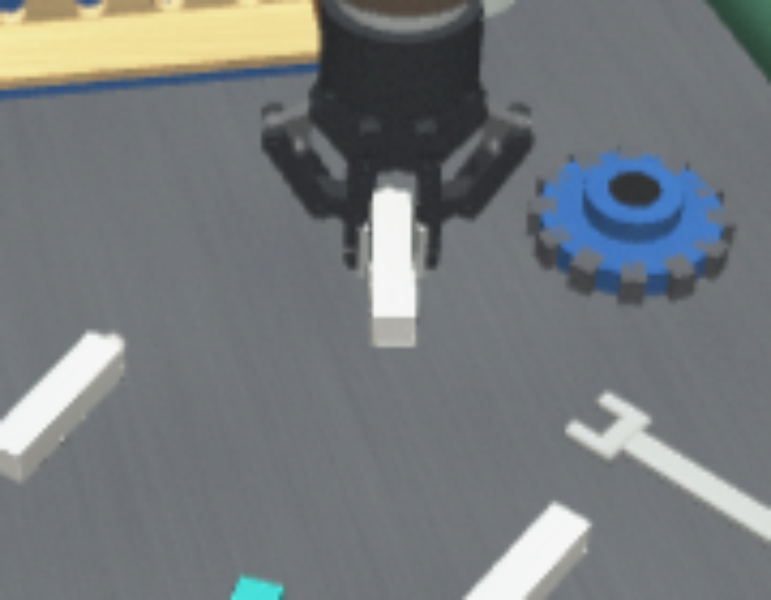

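Run:
```python
from h import *
S=bot.camera("side")
for u in[(393,318),(393,346),(391,188)]:
    c,d=ray(S,209.6+u[0]*180/771,149.6+u[1]*140/600)
    y=-.152 if u[1]>200 else -.063
    print(u,c+d*(y-c[1])/d[1])
```

```text
(393, 318) [ 0.5837 -0.152   0.0945]
(393, 346) [ 0.5844 -0.152   0.0748]
(391, 188) [ 0.6104 -0.063   0.097 ]
```

Run:
```python
from h import *
plan([*st(.0125,-.025),.10],-7.2)
```

```text
turn [-8.4  0.   0.1] q6 after ~ 95.7 shift [-0.0032 -0.1137 -0.2251]
turn [171.6   0.2  -0. ] q6 after ~ 95.7 shift [-0.0032 -0.1137 -0.2251]
```

```bash
python3 -m handwheel '[[-8.4,0,0,-0.003,-0.03,-0.05,1],[-8.4,0,0,-0.003,-0.06,-0.1,1],[-8.4,0,0,-0.003,-0.09,-0.15,1],[-8.4,0,0,-0.003,-0.114,-0.2,1],[-8.4,0,0,-0.003,-0.114,-0.225,1],[-8.4,0,0,-0.003,-0.114,-0.225,1],[-8.4,0,0,-0.003,-0.114,-0.225,1]]'
python3 - <<'E'
from h import *
P=snap("k")
o,p,R=cur();print(p,o["wrist_force"],o["opening"])
plan([*st(.0125,-.02),.043],-7.2)
c=P["side"]["frame"][110:250,160:340];cv2.imwrite(f"pics/kz.png",cv2.resize(c,(771,600))[:,:,::-1])
E
```

```text
time: 16.42
ee_pos: [0.5466, 0.143, 0.1004]
tcp_rot: [-59.9, 89.9, -157.1]
wrist_force: [-0.2, -1.2, -1.2]
opening: 0.0204
[0.5468 0.1426 0.1008] [-0.0336  0.3873 -0.7351] 0.020670599838716067
turn [-0.  0.  0.] q6 after ~ 111.9 shift [ 0.0578 -0.0003 -0.0061]
turn [180.    0.1  -0. ] q6 after ~ 111.9 shift [ 0.0578 -0.0003 -0.0061]
```

View pics/kz.png

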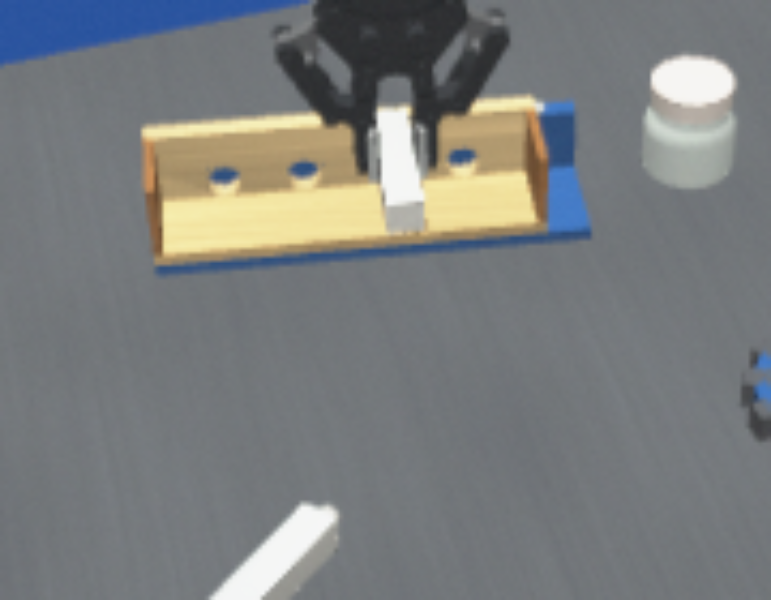

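```bash
python3 -m handwheel '[[0,0,0,0.03,0,0,1],[0,0,0,0.045,0,0,1],[0,0,0,0.052,0,0,1],[0,0,0,0.056,0,0,1],[0,0,0,0.057,0,0,1],[0,0,0,0.057,0,0,1]]'
python3 - <<'E'
from h import *
P=snap("l")
o,p,R=cur();d=p[:2]-O;print(p,o["wrist_force"],o["opening"],d@X,d@Y)
c=P["side"]["frame"][130:190,200:280];cv2.imwrite(f"pics/lz.png",cv2.resize(c,(800,600),interpolation=cv2.INTER_CUBIC)[:,:,::-1])
E
```

```text
time: 17.27
ee_pos: [0.5473, 0.1436, 0.0448]
tcp_rot: [111.6, 90.0, 14.5]
wrist_force: [0.5, 0.2, -0.0]
opening: 0.0208
[0.5472 0.1436 0.0448] [ 0.5992  0.2749 -0.2116] 0.020437428224407955 0.013124627167773871 -0.024911840254317676
```

View pics/lz.png

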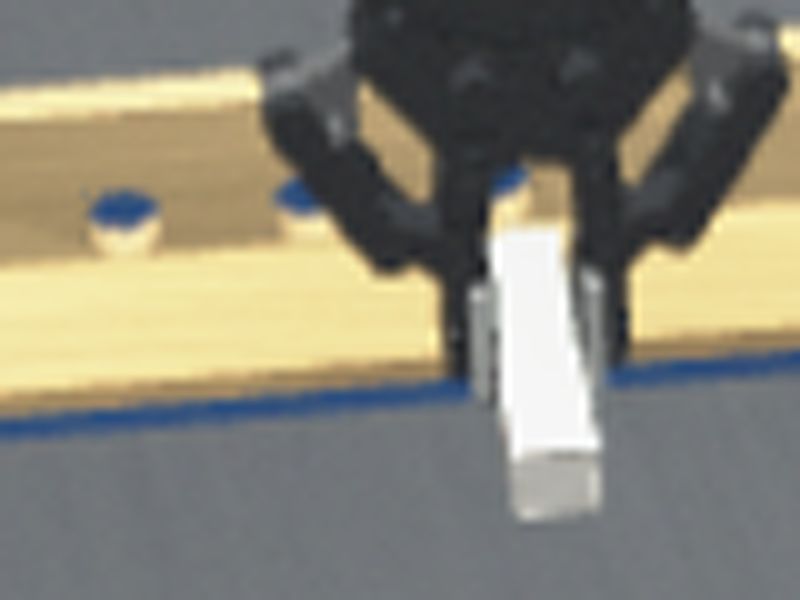

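Run:
```python
from h import *
S=bot.camera("side")
f=lambda w:(proj(S,w)-[200,130]+.4)*10
for k in(-.0875,-.0375,.0125,.0625): print("bore",f([*st(k,.054),.027]))
o,p,R=cur();
for t in(-.05,.041): 
    w=p[:2]+Y*t
    print("pin top mid",t,f([*w,p[2]-.0135+.011]))
print("bore names",[(np.array(r["centre"])*[560,420],r["conf"]) for r in bot.tip_of("bore1",S)])
```

```text
bore [124.5586 226.249 ]
bore [311.4891 210.403 ]
bore [496.9835 194.6788]
bore [681.0584 179.0749]
pin top mid -0.05 [550.2898 450.8134]
pin top mid 0.041 [511.9613 232.8893]
bore names [(array([266.896, 144.9  ]), 0.79), (array([230.888, 149.814]), 0.63), (array([245.504, 149.52 ]), 0.57)]
```

Run:
```python
from h import *
S=bot.camera("side")
c=S["frame"][148:186,240:268]
cv2.imwrite("pics/mz.png",cv2.resize(c,(560,760)[:2] if 0 else (442,600),interpolation=cv2.INTER_NEAREST)[:,:,::-1])
g=c.astype(int).sum(2)//3
for i in range(2,38,3): print(148+i,g[i])
```

```text
150 [ 70  82  85  61  48  46  46  49  47 154 216 213 192 147 141 142 141  82
  49  47  48  45  60  71  71  70  61  52]
153 [ 54  54  61  57  49  49  48  47  93 225 223 241 240 236 243 239 190  83
  49  48  48  47  48  47  47  52  43  57]
156 [ 76  78  64  51  48  48  54  49  55 241 244 244 244 244 244 243 178  80
  79  54  49  46  61 150 204 206 207 207]
159 [207 206 206 153  67  49  69 178 162 166 243 244 244 244 244 244 232  99
 115 142  85  52  88 200 205 207 207 207]
162 [208 208 206 180  79  46  55 138 144 165 243 245 245 245 244 244 244 150
 120 142  85  53  83 199 205 204 203 202]
165 [198 199 185 184  94  56  56 132 143 114 243 245 245 245 245 244 244 245
 142 140 103  55  72 118 120 120 120 120]
168 [103 103  93  92  84  79  71 131 144 101 244 245 245 245 245 245 245 244
 219 150 118  96  91  97  96  98 103 105]
171 [119 118 117 115 117 117 119 119 115 126 202 245 245 245 245 245 245 245
 246 142 118 121 117 116 116 116 119 117]
174 [118 119 118 117 117 115 116 118 118 119 116 244 244 244 243 242 243 242
 242 240 146 121 120 119 117 117 118 119]
177 [117 119 119 118 118 116 115 118 117 117 126 175 175 175 175 174 172 175
 177 170 125 122 121 121 120 118 117 118]
180 [116 116 117 120 119 118 117 117 117 119 119 159 172 180 174 174 172 166
 165 185 130 119 122 120 122 120 118 118]
183 [117 116 116 117 118 120 119 117 116 115 117 119 120 119 118 117 120 118
 118 118 119 119 120 121 121 120 121 119]
```

View pics/mz.png

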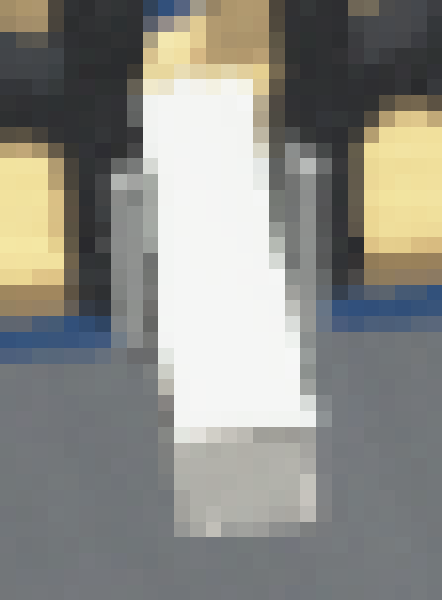

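```bash
python3 -m handwheel '[[0,0,0,0.001,-0.0025,0,1],[0,0,0,0.002,-0.0025,0,1],[0,0,0,0.003,-0.0025,0,1],[0,0,0,0.0035,-0.0025,0,1],[0,0,0,0.0035,-0.0025,0,1]]'; python3 -m handwheel '[[0,0,0,0.0005,0,0,1],[0,0,0,0.001,0,0,1],[0,0,0,0.001,0,0,1]]'; python3 -c "
from h import *
o,p,R=cur();print(p,o['wrist_force'])"
```

```text
time: 18.15
ee_pos: [0.5446, 0.1439, 0.041]
tcp_rot: [121.3, 90.0, 24.2]
wrist_force: [-1.2, -1.0, 0.4]
opening: 0.0207
time: 18.52
ee_pos: [0.5447, 0.1438, 0.0407]
tcp_rot: [107.3, 89.9, 10.1]
wrist_force: [-3.2, -1.2, 8.0]
opening: 0.0205
[0.5447 0.1438 0.0407] [-3.2111 -1.215   8.0055]
```

```bash
python3 -m handwheel '[[0,0,0,-0.0007,0,-0.006,1],[0,0,0,-0.0007,0,-0.012,1],[0,0,0,-0.0007,0,-0.018,1],[0,0,0,-0.0007,0,-0.023,1],[0,0,0,-0.0007,0,-0.026,1],[0,0,0,-0.0007,0,-0.026,1]]'
python3 - <<'E'
from h import *
P=snap("n")
o,p,R=cur();d=p[:2]-O;print(p,o["wrist_force"],o["opening"],d@X,d@Y)
c=P["side"]["frame"][130:190,200:280];cv2.imwrite(f"pics/nz.png",cv2.resize(c,(800,600),interpolation=cv2.INTER_CUBIC)[:,:,::-1])
E
```

```text
time: 19.27
ee_pos: [0.5483, 0.1703, 0.041]
tcp_rot: [114.8, 89.9, 17.7]
wrist_force: [-0.8, -0.5, 5.7]
opening: 0.0208
[0.5482 0.1703 0.041 ] [-0.1266  0.0515  4.6772] 0.020511490861828525 0.010813043397539052 0.0016177332727867427
```

View pics/nz.png

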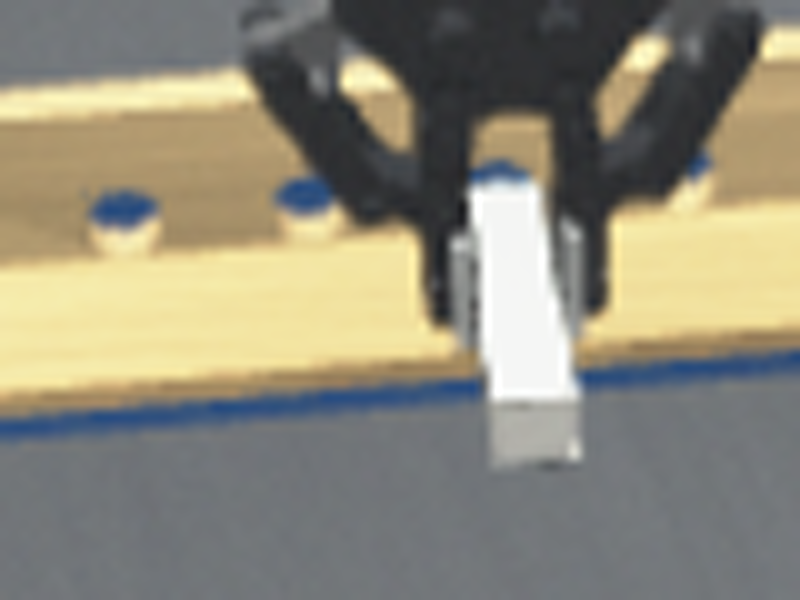

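Pin A's nose is centred on bore 3, seen at (500,175). Pushing in while watching the force.

```bash
python3 -m handwheel '[[0,0,0,0,0,-0.003,1],[0,0,0,0,0,-0.006,1],[0,0,0,0,0,-0.008,1],[0,0,0,0,0,-0.0095,1],[0,0,0,0,0,-0.0095,1]]'; python3 -c "
from h import *
o,p,R=cur();d=p[:2]-O;print(p,o['wrist_force'],d@X,d@Y)"
```

```text
time: 20.0
ee_pos: [0.5494, 0.1794, 0.041]
tcp_rot: [97.3, 89.9, 0.2]
wrist_force: [-1.3, -1.4, 5.8]
opening: 0.0204
[0.5494 0.1794 0.041 ] [-1.3439 -1.4281  5.7572] 0.010819580121130708 0.010875387949228876
```

```bash
python3 -m handwheel '[[0,0,0,0,0,-0.0015,1],[0,0,0,0,0,-0.003,1],[0,0,0,0,0,-0.003,1]]'; python3 -c "
from h import *
o,p,R=cur();d=p[:2]-O;print(p,o['wrist_force'],d@X,d@Y)"
```

```text
time: 20.38
ee_pos: [0.5496, 0.1811, 0.041]
tcp_rot: [21.7, 89.8, -75.5]
wrist_force: [-0.5, -8.2, 7.3]
opening: 0.0201
[0.5496 0.1811 0.041 ] [-0.4855 -8.1901  7.3176] 0.010784690239039428 0.01254596618986411
```

```bash
python3 -m handwheel '[[0,0,0,0,0,-0.0015,1],[0,0,0,0,0,-0.002,1]]'; python3 -c "
from h import *
o,p,R=cur();d=p[:2]-O;print(p,o['wrist_force'],d@X,d@Y)"; python3 -m handwheel '[[0,0,0,0,0,0.0015,1],[0,0,0,0,0,0.0015,0.6],[0,0,0,0,0,0.0015,0.2],[0,0,0,0,0,0.0015,0.15],[0,0,0,0,0,0.0015,0.15]]';python3 -m handwheel '[[0,0,0,-0.01,0,0,0.15],[0,0,0,-0.05,0,0,0.15],[0,0,0,-0.1,0,0.03,0.15],[0,0,0,-0.12,0,0.08,0.15],[0,0,0,-0.12,0,0.12,-0.4],[0,0,0,-0.12,0,0.12,-0.4]]'
python3 - <<'E'
from h import *
P=snap("o")
o,p,R=cur();print(p,o["opening"])
for n,pp in P.items():
  for s,c,m in whites(pp): print(n,s,c)
c=P["side"]["frame"][130:190,200:280];cv2.imwrite(f"pics/oz.png",cv2.resize(c,(800,600),interpolation=cv2.INTER_CUBIC)[:,:,::-1])
E
```

```text
time: 20.62
ee_pos: [0.5496, 0.1813, 0.041]
tcp_rot: [9.0, 89.6, -88.2]
wrist_force: [-2.8, -21.2, 11.1]
opening: 0.0207
[0.5496 0.1813 0.041 ] [ -2.7928 -21.225   11.1031] 0.010744992100005272 0.01274419761288757
time: 21.25
ee_pos: [0.5492, 0.1829, 0.0402]
tcp_rot: [-101.0, 90.0, 161.8]
wrist_force: [0.2, 0.1, 0.3]
opening: 0.0362
time: 22.0
ee_pos: [0.5344, 0.0615, 0.1618]
tcp_rot: [96.1, 89.9, -1.2]
wrist_force: [-0.3, 0.2, 0.4]
opening: 0.0597
[0.5345 0.0634 0.1611] 0.05984270575465835
side [208   0  13  43 409] [213.8582  19.7946]
side [  0  21  52  47 626] [12.6885 50.7316]
side [231  50  41  23 580] [252.0328  61.3707]
side [311 123  21  30 461] [321.0694 136.4165]
side [  0 125  32  39 498] [ 19.1586 143.9478]
side [245 146  12  28 227] [250.9163 158.9956]
side [  0 164  31  49 412] [ 14.8519 196.3325]
side [207 227  32  35 330] [222.2    241.5758]
side [342 242  76  49 583] [379.5009 265.9383]
side [314 267  34  37 460] [329.2261 284.9435]
side [548 308  12  25 154] [555.5195 319.4091]
side [ 266  397   84   23 1449] [310.1042 410.0745]
top [153   0  38  37 426] [166.4648  13.9061]
top [528   0  18  11  85] [536.7294   5.7882]
top [184  18  13  14  73] [189.6986  24.6301]
top [186  26  18  14  93] [195.172   34.1398]
top [336 119  45  29 238] [357.6092 133.1471]
top [324 142  15  15  66] [332.197  148.2273]
top [355 163  28  36 339] [369.1091 180.351 ]
top [281 240  32  35 365] [296.4    256.8082]
top [251 392  51  28 841] [273.5826 405.522 ]
```

View pics/oz.png

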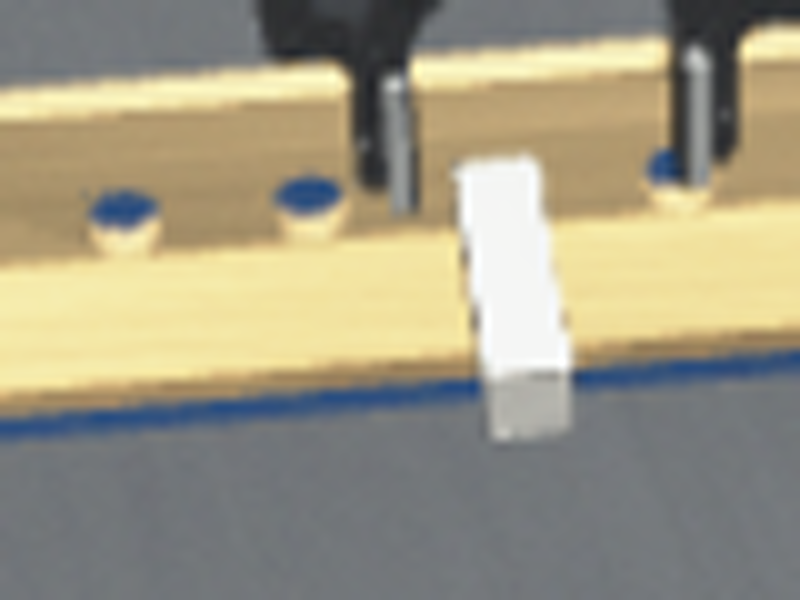

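View pics/o_top.png

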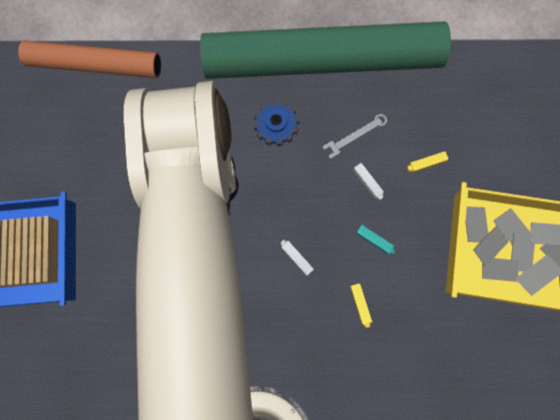

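Pin A is home in bore 3: it stopped at 12.7 mm, where a square end would stop at 4. B and C are unmoved. Next is pin C.

Run:
```python
from h import *
plan([.4264,-.0863,.10],-47.9)
```

```text
turn [40.7 -0.  -0. ] q6 after ~ 104.0 shift [ 0.0609 -0.0885  0.1621]
turn [-139.3    0.    -0. ] q6 after ~ 104.0 shift [ 0.0609 -0.0885  0.1621]
```

```bash
python3 -m handwheel '[[40.7,0,0,0,-0.03,0.05,-0.4],[40.7,0,0,0.02,-0.06,0.11,-0.4],[40.7,0,0,0.06,-0.0885,0.162,-0.4],[40.7,0,0,0.06,-0.0885,0.162,-0.4],[40.7,0,0,0.06,-0.0885,0.162,-0.4],[40.7,0,0,0.06,-0.0885,0.162,-0.4],[40.7,0,0,0.06,-0.0885,0.162,-0.4]]'
python3 - <<'E'
from h import *
P=snap("p")
plan([.4264,-.0863,.02],-47.9)
for s,c,m in whites(P["side"]): print(s,c)
c=P["side"]["frame"][170:290,170:330];cv2.imwrite("pics/pz.png",cv2.resize(c,(800,600))[:,:,::-1])
E
```

```text
time: 22.98
ee_pos: [0.4273, -0.0854, 0.1011]
tcp_rot: [133.9, 90.0, -3.8]
wrist_force: [0.4, -0.2, 1.1]
opening: 0.0595
turn [ 0.2 -0.  -0. ] q6 after ~ 126.4 shift [0.0808 0.0001 0.0009]
turn [-179.8    0.    -0. ] q6 after ~ 126.4 shift [0.0808 0.0001 0.0009]
[  0  47  51  21 429] [13.4522 55.6364]
[   0  119   55   58 1183] [ 33.1319 143.4658]
[311 123  21  30 446] [321.0404 136.1839]
[191 128  45  23 665] [211.8677 138.0632]
[245 146  12  28 226] [250.9248 158.9336]
[  0 161  36  33 166] [ 19.7349 177.3735]
[  0 201  21  23 277] [  9.3177 209.6823]
[207 227  32  30 322] [222.3602 241.2547]
[342 242  76  49 574] [379.6289 266.054 ]
[314 267  34  37 452] [329.146  284.9491]
[548 308  12  25 153] [555.5359 319.451 ]
[ 266  397   84   23 1449] [310.1042 410.0745]
```

View pics/pz.png

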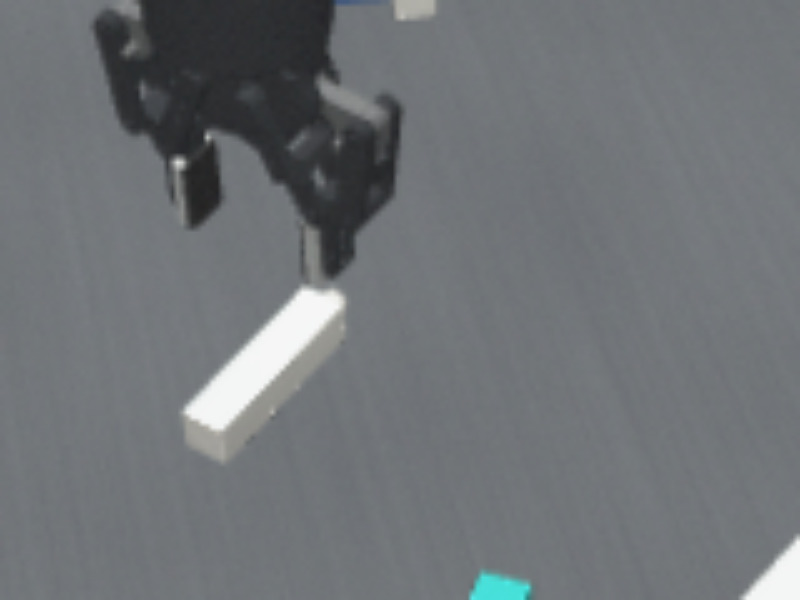

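```bash
python3 -m handwheel '[[0,0,0,0.05,0,0.001,-0.4],[0,0,0,0.07,0,0.001,-0.4],[0,0,0,0.077,0,0.001,-0.4],[0,0,0,0.077,0,0.001,0],[0,0,0,0.077,0,0.001,1],[0,0,0,0.077,0,0.001,1],[0,0,0,0.077,0,0.001,1],[0,0,0,0.077,0,0.001,1]]' 70;  python3 -m handwheel '[[0,0,0,-0.005,0,0,1],[0,0,0,-0.03,0,0,1],[0,0,0,-0.065,0,0,1],[0,0,0,-0.075,0,0,1],[0,0,0,-0.075,0,0,1]]'
python3 - <<'E'
from h import *
P=snap("q")
plan([*st(-.0885,-.025),.10],-7.2)
c=P["side"]["frame"][150:270,150:310];cv2.imwrite("pics/qz.png",cv2.resize(c,(800,600))[:,:,::-1])
E
```

```text
time: 24.08
ee_pos: [0.4265, -0.0871, 0.0249]
tcp_rot: [128.1, 89.9, -9.8]
wrist_force: [-1.4, 0.7, 6.2]
opening: 0.0201
time: 24.7
ee_pos: [0.4259, -0.0869, 0.0986]
tcp_rot: [124.4, 90.0, -13.5]
wrist_force: [0.0, 0.3, -1.7]
opening: 0.0202
turn [-40.7   0.    0.1] q6 after ~ 126.3 shift [-0.0027 -0.166  -0.1788]
turn [139.3   0.1  -0. ] q6 after ~ 126.3 shift [-0.0027 -0.166  -0.1788]
```

View pics/qz.png

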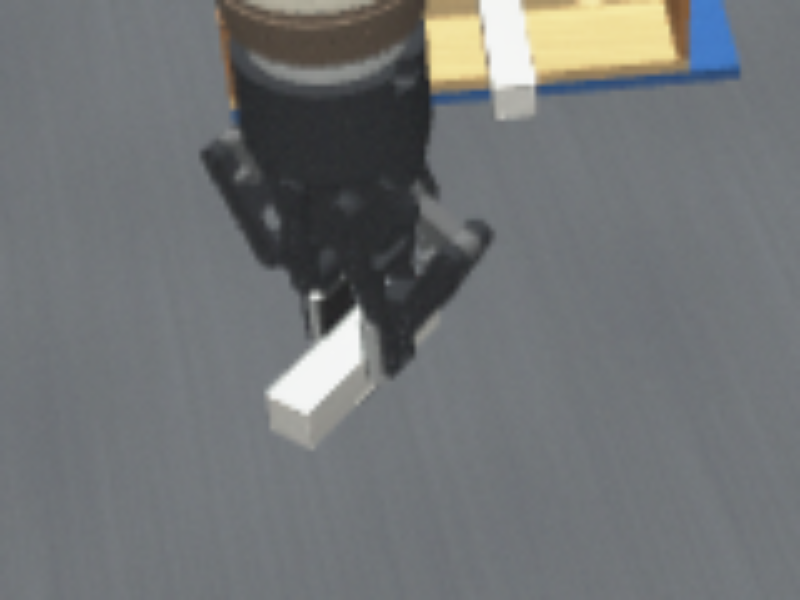

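Run:
```python
from h import *
plan([*st(-.0392,-.025),.10],-7.2)
```

```text
turn [-40.7   0.    0.1] q6 after ~ 126.3 shift [-0.0027 -0.1286 -0.2109]
turn [139.3   0.1  -0. ] q6 after ~ 126.3 shift [-0.0027 -0.1286 -0.2109]
```

```bash
python3 -m handwheel '[[-40.7,0,0,-0.003,-0.03,-0.05,1],[-40.7,0,0,-0.003,-0.06,-0.1,1],[-40.7,0,0,-0.003,-0.09,-0.15,1],[-40.7,0,0,-0.003,-0.12,-0.19,1],[-40.7,0,0,-0.003,-0.1285,-0.211,1],[-40.7,0,0,-0.003,-0.1285,-0.211,1],[-40.7,0,0,-0.003,-0.1285,-0.211,1]]'
python3 - <<'E'
from h import *
plan([*st(-.0392,-.025),.046],-7.2)
E
```

```text
time: 25.68
ee_pos: [0.4955, 0.149, 0.1008]
tcp_rot: [-54.8, 89.9, -152.0]
wrist_force: [0.7, 0.4, -1.4]
opening: 0.0202
turn [-0.1  0.   0.1] q6 after ~ 114.0 shift [ 0.0548 -0.0003 -0.0011]
turn [179.9   0.1  -0.1] q6 after ~ 114.0 shift [ 0.0548 -0.0003 -0.0011]
```

```bash
python3 -m handwheel '[[0,0,0,0.03,0,0,1],[0,0,0,0.045,0,0,1],[0,0,0,0.052,0,0,1],[0,0,0,0.055,0,0,1],[0,0,0,0.055,0,0,1]]'
python3 - <<'E'
from h import *
P=snap("r")
o,p,R=cur();d=p[:2]-O;print(p,o["wrist_force"],o["opening"],d@X,d@Y)
S=P["side"]
f=lambda w:(proj(S,w)-[190,130]+.4)*10
for t in(-.05,.041): print("pin pred",f([*(p[:2]+Y*t),p[2]-.0135+.011]))
c=S["frame"][130:190,190:270];cv2.imwrite(f"pics/rz.png",cv2.resize(c,(800,600),interpolation=cv2.INTER_CUBIC)[:,:,::-1])
E
```

```text
time: 26.3
ee_pos: [0.4962, 0.1499, 0.047]
tcp_rot: [110.5, 90.0, 13.3]
wrist_force: [0.5, -1.4, -2.6]
opening: 0.0205
[0.4963 0.1501 0.0471] [ 0.7801  0.6081 -1.2848] 0.020446660842629825 -0.03823659716753547 -0.024898673676338745
pin pred [443.566  461.5644]
pin pred [415.4375 241.9311]
```

View pics/rz.png

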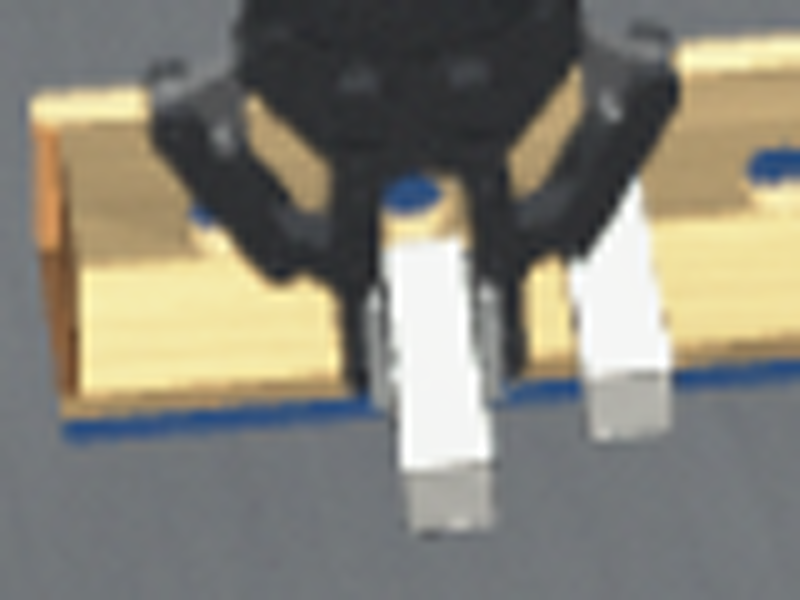

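```bash
python3 -m handwheel '[[0,0,0,0.002,-0.002,0,1],[0,0,0,0.0045,-0.002,0,1],[0,0,0,0.0055,-0.002,-0.006,1],[0,0,0,0.0055,-0.002,-0.012,1],[0,0,0,0.0055,-0.002,-0.018,1],[0,0,0,0.0055,-0.002,-0.024,1],[0,0,0,0.0055,-0.002,-0.026,1],[0,0,0,0.0055,-0.002,-0.026,1]]'
python3 - <<'E'
from h import *
P=snap("s")
o,p,R=cur();d=p[:2]-O;print(p,o["wrist_force"],o["opening"],d@X,d@Y)
S=P["side"]
c=S["frame"][130:190,190:270];cv2.imwrite(f"pics/sz.png",cv2.resize(c,(800,600),interpolation=cv2.INTER_CUBIC)[:,:,::-1])
E
```

```text
time: 27.4
ee_pos: [0.4972, 0.1762, 0.041]
tcp_rot: [-121.3, 90.0, 141.5]
wrist_force: [0.2, -0.7, -0.8]
opening: 0.0204
[0.4971 0.176  0.041 ] [ 0.214   0.9826 -1.333 ] 0.020102529161925595 -0.04058493520327176 0.0009306529557140392
```

View pics/sz.png

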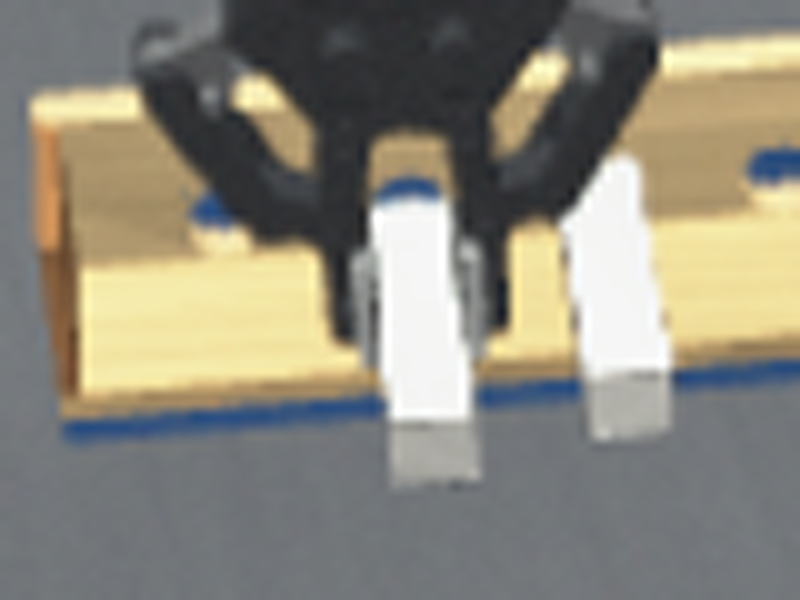

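```bash
python3 -m handwheel '[[0,0,0,0.0004,0,-0.003,1],[0,0,0,0.0004,0,-0.006,1],[0,0,0,0.0004,0,-0.008,1],[0,0,0,0.0004,0,-0.0105,1],[0,0,0,0.0004,0,-0.0125,1],[0,0,0,0.0004,0,-0.0125,1]]'; python3 -c "
from h import *
o,p,R=cur();d=p[:2]-O;print(p,o['wrist_force'],d@X,d@Y)"
```

```text
time: 28.25
ee_pos: [0.4989, 0.1882, 0.0409]
tcp_rot: [33.4, 89.9, -63.8]
wrist_force: [-0.2, -4.5, 6.1]
opening: 0.0204
[0.4989 0.1882 0.0409] [-0.2181 -4.4605  6.1001] -0.040362589064683034 0.01322051925376688
```

```bash
python3 -m handwheel '[[0,0,0,0,0,-0.0015,1],[0,0,0,0,0,-0.003,1],[0,0,0,0,0,-0.003,1]]'; python3 -c "
from h import *
o,p,R=cur();d=p[:2]-O;print(p,o['wrist_force'],d@X,d@Y)"; python3 -m handwheel '[[0,0,0,0,0,0.0025,1],[0,0,0,0,0,0.0025,0.6],[0,0,0,0,0,0.0025,0.2],[0,0,0,0,0,0.0025,0.15],[0,0,0,0,0,0.0025,0.15]]';python3 -m handwheel '[[0,0,0,-0.01,0,0,0.15],[0,0,0,-0.05,0,0,0.15],[0,0,0,-0.1,0,0.03,0.15],[0,0,0,-0.12,0,0.08,0.15],[0,0,0,-0.12,0,0.12,-0.4],[0,0,0,-0.12,0,0.12,-0.4]]'
python3 - <<'E'
from h import *
P=snap("t")
o,p,R=cur();print(p,o["opening"])
for n,pp in P.items():
  for s,c,m in whites(pp): print(n,s,c)
c=P["side"]["frame"][130:190,190:270];cv2.imwrite(f"pics/tz.png",cv2.resize(c,(800,600),interpolation=cv2.INTER_CUBIC)[:,:,::-1])
c=P["top"]["frame"][150:210,330:410];cv2.imwrite("pics/tt.png",cv2.resize(c,(800,600),interpolation=cv2.INTER_CUBIC)[:,:,::-1])
E
```

```text
time: 28.62
ee_pos: [0.4989, 0.1884, 0.0409]
tcp_rot: [5.3, 89.6, -92.0]
wrist_force: [-2.7, -21.0, 11.9]
opening: 0.0203
[0.4989 0.1884 0.0409] [ -2.7051 -20.9804  11.8571] -0.04042272934469795 0.013481756836030048
time: 29.25
ee_pos: [0.4987, 0.1891, 0.0404]
tcp_rot: [-102.2, 90.0, 160.6]
wrist_force: [0.5, -0.2, -0.2]
opening: 0.0362
time: 30.0
ee_pos: [0.4838, 0.068, 0.1619]
tcp_rot: [98.3, 89.9, 0.9]
wrist_force: [-0.8, 0.3, -0.3]
opening: 0.0596
[0.484  0.0698 0.1612] 0.059671212575907656
side [  0  21  52  47 626] [12.6885 50.7316]
side [205  51  41  24 587] [225.7905  63.    ]
side [  0 123  30  40 579] [ 16.0052 141.8446]
side [311 123  21  30 466] [321.03 136.47]
side [226 147  11  28 221] [231.3756 160.1674]
side [246 146  11  28 213] [251.1878 159.8967]
side [  0 164  32  49 408] [ 15.1691 195.7868]
side [342 242  76  49 581] [379.537  265.9432]
side [314 267  34  37 459] [329.2004 284.9542]
side [548 308  12  25 154] [555.5195 319.4091]
side [ 266  397   84   23 1449] [310.1042 410.0745]
top [324 119  57  38 349] [351.7564 136.6734]
top [355 163  28  36 351] [369.1083 180.4587]
top [245 392  57  28 951] [270.9779 405.0862]
```

View pics/tz.png

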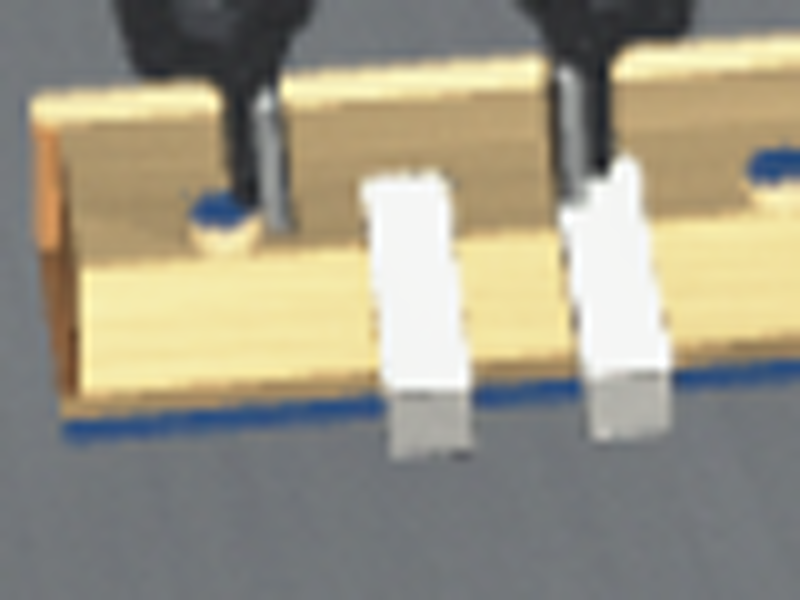

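View pics/tt.png

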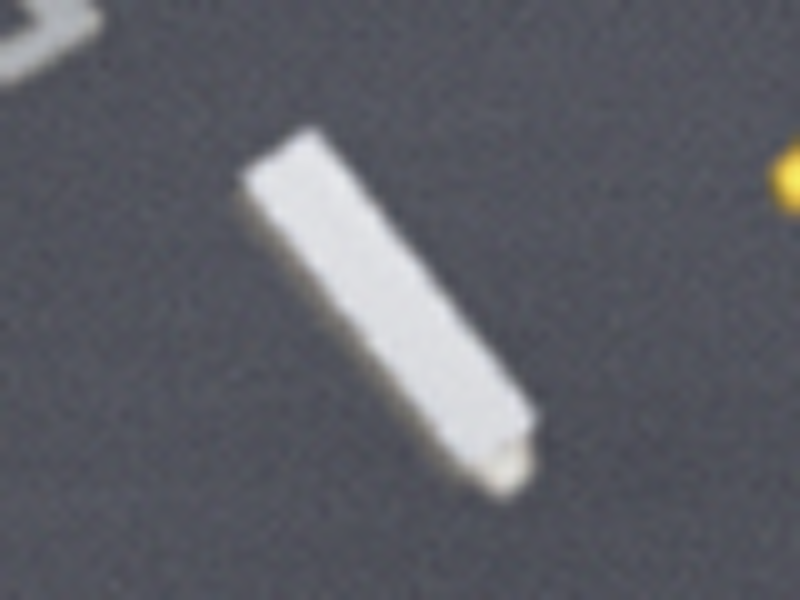

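Pin C is home in bore 2 (21 N, stop at 13.5 mm). For pin B, bore 4 is next to a cheek, so I'll grip 30 mm behind mid-length to keep the linkage in front of it.

Run:
```python
from h import *
T=bot.camera("top")
q=[onz(T,330+u/10-.45,150+v/10-.45,.022)[:2] for u,v in[(315,128),(243,178),(463,470),(540,418)]]
print(q); se=(q[0]+q[1])/2; sh=(q[2]+q[3])/2; d=(sh-se);L=np.linalg.norm(d);d/=L
og=se+d*.05;print(L,np.degrees(np.arctan2(d[1],d[0])),og)
g=og-d*.03;print(g)
plan([*g,.10],125.4)
```

```text
[array([ 0.6583, -0.2442]), array([ 0.6454, -0.2263]), array([ 0.5722, -0.2781]), array([ 0.5853, -0.2971])]
0.0898948012004301 -144.36751213755215 [ 0.6112 -0.2644]
[ 0.6356 -0.2469]
turn [-132.6    0.    -0. ] q6 after ~ 105.4 shift [0.0609 0.19   0.2958]
turn [47.4 -0.  -0. ] q6 after ~ 105.4 shift [0.0609 0.19   0.2958]
```

```bash
python3 -m handwheel '[[-132.6,0,0,0,0.04,0.06,-0.4],[-132.6,0,0,0,0.08,0.12,-0.4],[-132.6,0,0,0,0.12,0.18,-0.4],[-132.6,0,0,0,0.19,0.295,-0.4],[-132.6,0,0,0,0.19,0.295,-0.4],[-132.6,0,0,0,0.19,0.295,-0.4],[-132.6,0,0,0.06,0.19,0.295,-0.4],[-132.6,0,0,0.06,0.19,0.295,-0.4],[-132.6,0,0,0.06,0.19,0.295,-0.4],[-132.6,0,0,0.06,0.19,0.295,-0.4],[-132.6,0,0,0.06,0.19,0.295,-0.4],[-132.6,0,0,0.06,0.19,0.295,-0.4],[-132.6,0,0,0.06,0.19,0.295,-0.4],[-132.6,0,0,0.06,0.19,0.295,-0.4]]'
python3 - <<'E'
from h import *
P=snap("u")
plan([.6356,-.2469,.025],125.6)
c=P["side"]["frame"][200:320,260:420];cv2.imwrite("pics/uz.png",cv2.resize(c,(800,600))[:,:,::-1])
E
```

```text
time: 31.9
ee_pos: [0.6361, -0.2454, 0.1001]
tcp_rot: [114.3, 90.0, 149.8]
wrist_force: [0.3, -0.2, -0.4]
opening: 0.0595
turn [-0.2 -0.  -0. ] q6 after ~ -56.5 shift [ 0.0752 -0.0008 -0.0009]
turn [179.8  -0.    0. ] q6 after ~ -56.5 shift [ 0.0752 -0.0008 -0.0009]
```

View pics/uz.png

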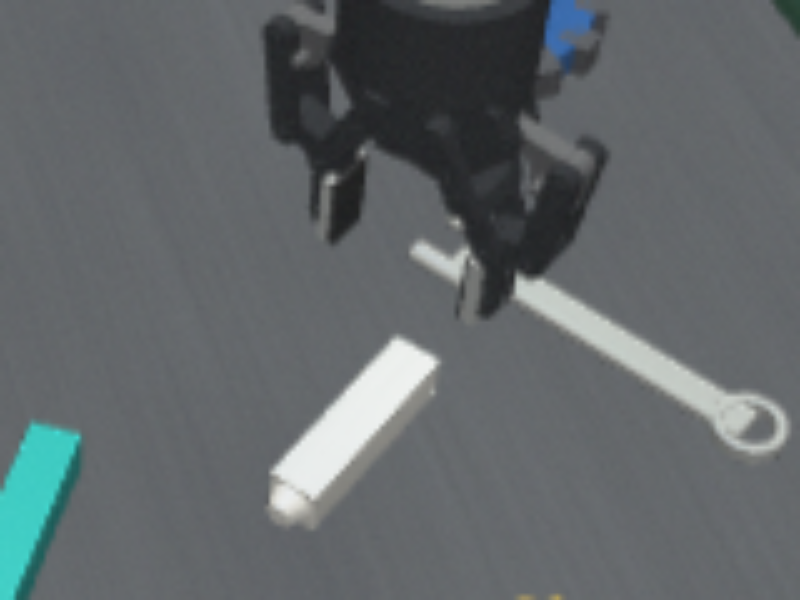

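```bash
python3 -m handwheel '[[0,0,0,0.05,0,-0.001,-0.4],[0,0,0,0.07,0,-0.001,-0.4],[0,0,0,0.076,0,-0.001,-0.4],[0,0,0,0.076,0,-0.001,0],[0,0,0,0.076,0,-0.001,1],[0,0,0,0.076,0,-0.001,1],[0,0,0,0.076,0,-0.001,1],[0,0,0,0.076,0,-0.001,1]]' 90;  python3 -m handwheel '[[0,0,0,-0.005,0,0,1],[0,0,0,-0.03,0,0,1],[0,0,0,-0.065,0,0,1],[0,0,0,-0.075,0,0,1],[0,0,0,-0.075,0,0,1]]'
python3 - <<'E'
from h import *
P=snap("v")
plan([*st(.0608,-.065),.10],-7.2)
c=P["side"]["frame"][200:320,260:420];cv2.imwrite("pics/vz.png",cv2.resize(c,(800,600))[:,:,::-1])
E
```

```text
time: 33.0
ee_pos: [0.6357, -0.2475, 0.0266]
tcp_rot: [-55.7, 89.8, -20.3]
wrist_force: [0.2, 0.5, 5.8]
opening: 0.0194
time: 33.62
ee_pos: [0.635, -0.2472, 0.0997]
tcp_rot: [-57.3, 90.0, -21.9]
wrist_force: [-0.0, -0.4, -1.6]
opening: 0.0199
turn [132.6  -0.1   0. ] q6 after ~ -56.7 shift [-0.0017  0.3069  0.1635]
turn [-47.4  -0.   -0.1] q6 after ~ -56.7 shift [-0.0017  0.3069  0.1635]
```

View pics/vz.png

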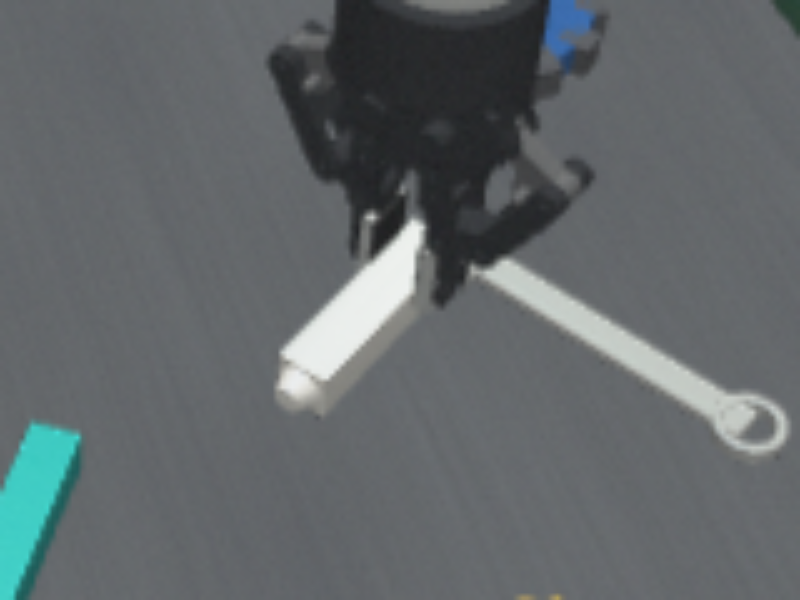

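```bash
python3 -m handwheel '[[132.6,0,0,-0.03,0.0,0.0,1],[132.6,0,0,-0.03,0.05,0.027,1],[132.6,0,0,-0.03,0.09,0.05,1],[132.6,0,0,-0.03,0.13,0.07,1],[132.6,0,0,-0.03,0.17,0.09,1],[132.6,0,0,-0.03,0.21,0.11,1],[132.6,0,0,-0.03,0.24,0.13,1],[132.6,0,0,-0.03,0.27,0.145,1],[132.6,0,0,-0.03,0.307,0.1635,1],[132.6,0,0,-0.03,0.307,0.1635,1],[132.6,0,0,-0.03,0.307,0.1635,1],[132.6,0,0,-0.03,0.307,0.1635,1],[132.6,0,0,-0.002,0.307,0.1635,1],[132.6,0,0,-0.002,0.307,0.1635,1],[132.6,0,0,-0.002,0.307,0.1635,1]]'
python3 - <<'E'
from h import *
P=snap("w")
o,p,R=cur();print(p,o["opening"])
plan([*st(.0608,-.065),.047],-7.2)
c=P["side"]["frame"][120:240,190:350];cv2.imwrite("pics/wz.png",cv2.resize(c,(800,600))[:,:,::-1])
E
```

```text
time: 35.6
ee_pos: [0.5897, 0.0977, 0.1015]
tcp_rot: [-72.0, 90.0, -169.1]
wrist_force: [0.8, -0.0, -1.2]
opening: 0.0197
[0.5903 0.0978 0.1023] 0.019484427883121175
turn [ 0.1 -0.  -0. ] q6 after ~ 106.5 shift [ 0.0553 -0.0008  0.    ]
turn [-179.9    0.1   -0. ] q6 after ~ 106.5 shift [ 0.0553 -0.0008  0.    ]
```

View pics/wz.png

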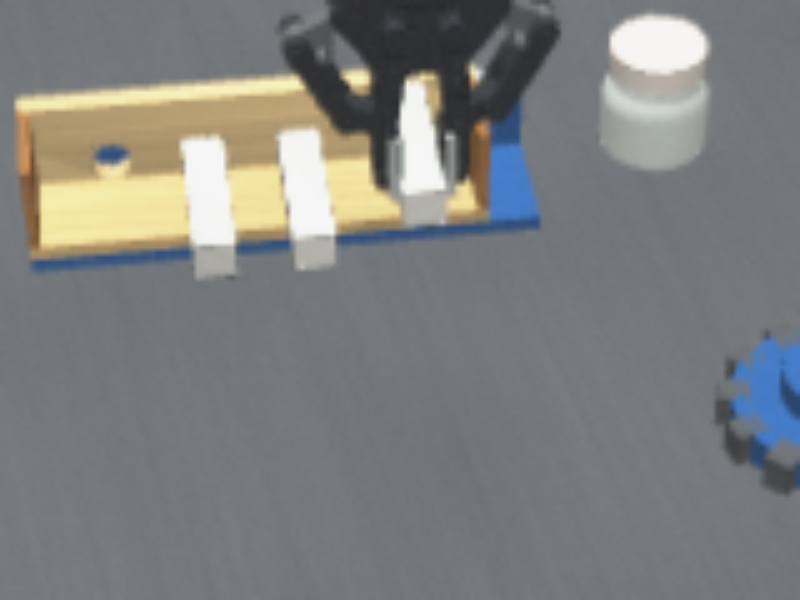

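```bash
python3 -m handwheel '[[0,0,0,0.03,0,0,1],[0,0,0,0.045,0,0,1],[0,0,0,0.053,-0.001,0,1],[0,0,0,0.056,-0.001,0,1],[0,0,0,0.056,-0.001,0,1]]'
python3 - <<'E'
from h import *
P=snap("x")
o,p,R=cur();d=p[:2]-O;print(p,o["wrist_force"],o["opening"],d@X,d@Y)
S=P["side"]
c=S["frame"][125:185,230:310];cv2.imwrite(f"pics/xz.png",cv2.resize(c,(800,600),interpolation=cv2.INTER_CUBIC)[:,:,::-1])
E
```

```text
time: 36.33
ee_pos: [0.5892, 0.098, 0.0461]
tcp_rot: [107.8, 90.0, 10.6]
wrist_force: [0.9, -0.2, -1.4]
opening: 0.0198
[0.5893 0.098  0.0463] [-0.2142 -0.5171 -1.4812] 0.019407679957545446 0.060606113247065524 -0.06496476600240406
```

View pics/xz.png

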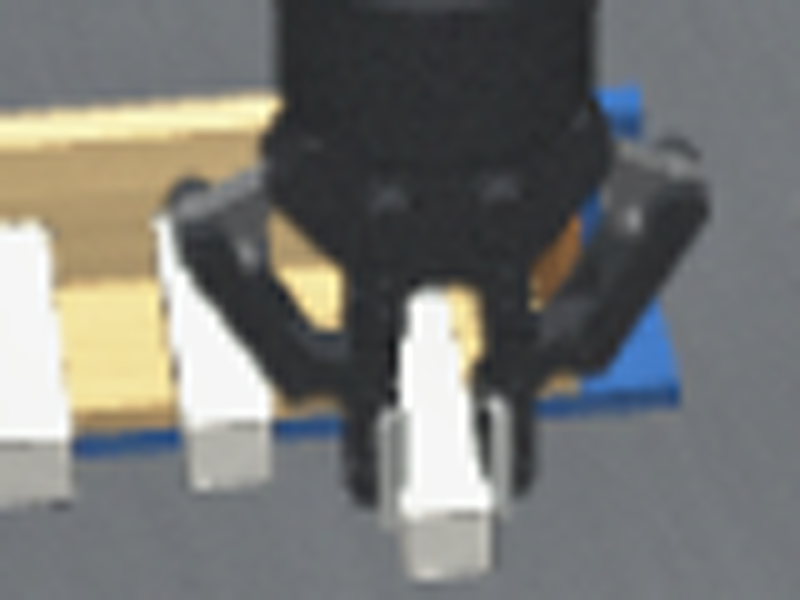

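```bash
python3 -m handwheel '[[0,0,0,0.002,0,-0.005,1],[0,0,0,0.004,0,-0.01,1],[0,0,0,0.0048,0,-0.015,1],[0,0,0,0.0048,0,-0.021,1],[0,0,0,0.0048,0,-0.027,1],[0,0,0,0.0048,0,-0.032,1],[0,0,0,0.0048,0,-0.035,1],[0,0,0,0.0048,0,-0.035,1]]'
python3 - <<'E'
from h import *
P=snap("y")
o,p,R=cur();d=p[:2]-O;print(p,o["wrist_force"],o["opening"],d@X,d@Y)
S=P["side"]
f=lambda w:(proj(S,w)-[230,125]+.4)*10
print(f([*st(.0608,.054),.027]),f([*(p[:2]+Y*.071),p[2]-.0025]),f([*(p[:2]-Y*.02),p[2]-.0025]))
c=S["frame"][125:185,230:310];cv2.imwrite(f"pics/yz.png",cv2.resize(c,(800,600),interpolation=cv2.INTER_CUBIC)[:,:,::-1])
E
```

```text
time: 37.42
ee_pos: [0.5943, 0.1332, 0.0423]
tcp_rot: [107.1, 89.8, 10.0]
wrist_force: [0.2, -1.1, 6.9]
opening: 0.0196
[0.5943 0.1332 0.0423] [ 0.758  -0.3246  6.271 ] 0.0195601296730121 0.06117374860145457 -0.029379981611211546
[374.823  229.6035] [381.543  217.7948] [427.8758 428.0518]
```

View pics/yz.png

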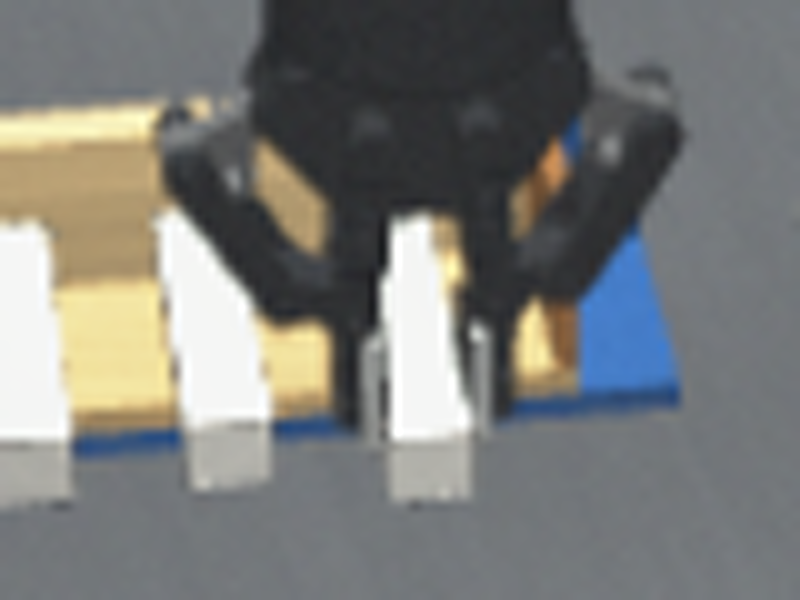

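```bash
python3 -m handwheel '[[0,0,0,-0.0005,-0.0013,0,1],[0,0,0,-0.0005,-0.0013,-0.003,1],[0,0,0,-0.0005,-0.0013,-0.006,1],[0,0,0,-0.0005,-0.0013,-0.008,1],[0,0,0,-0.0005,-0.0013,-0.008,1]]'; python3 -c "
from h import *
o,p,R=cur();d=p[:2]-O;print(p,o['wrist_force'],o['torque'],d@X,d@Y)"
```

```text
time: 38.15
ee_pos: [0.5936, 0.1409, 0.0424]
tcp_rot: [91.9, 89.9, -5.3]
wrist_force: [-0.6, -2.1, 8.8]
opening: 0.0196
[0.5936 0.1409 0.0424] [-0.6388 -2.1085  8.7585] [-0.3555  0.0548 -0.0057] 0.059507779453108464 -0.02180971366930634
```

```bash
python3 -m handwheel '[[0,0,0,-0.0005,0,-0.002,1],[0,0,0,-0.0005,0,-0.004,1],[0,0,0,-0.0005,0,-0.005,1],[0,0,0,-0.0005,0,-0.006,1],[0,0,0,-0.0005,0,-0.006,1]]'
python3 - <<'E'
from h import *
P=snap("aa")
o,p,R=cur();d=p[:2]-O;print(p,o["wrist_force"],o["torque"],o["opening"],d@X,d@Y)
S=P["side"]
c=S["frame"][125:185,230:310];cv2.imwrite(f"pics/aaz.png",cv2.resize(c,(800,600),interpolation=cv2.INTER_CUBIC)[:,:,::-1])
E
```

```text
time: 38.78
ee_pos: [0.5939, 0.1455, 0.0425]
tcp_rot: [20.4, 89.8, -76.8]
wrist_force: [-1.3, -9.7, 8.6]
opening: 0.0197
[0.5939 0.1455 0.0425] [ -1.8552 -10.2942   9.3047] [-1.6969  0.3044  0.0874] 0.019648759331902684 0.05924192581701342 -0.017228078328299454
```

View pics/aaz.png

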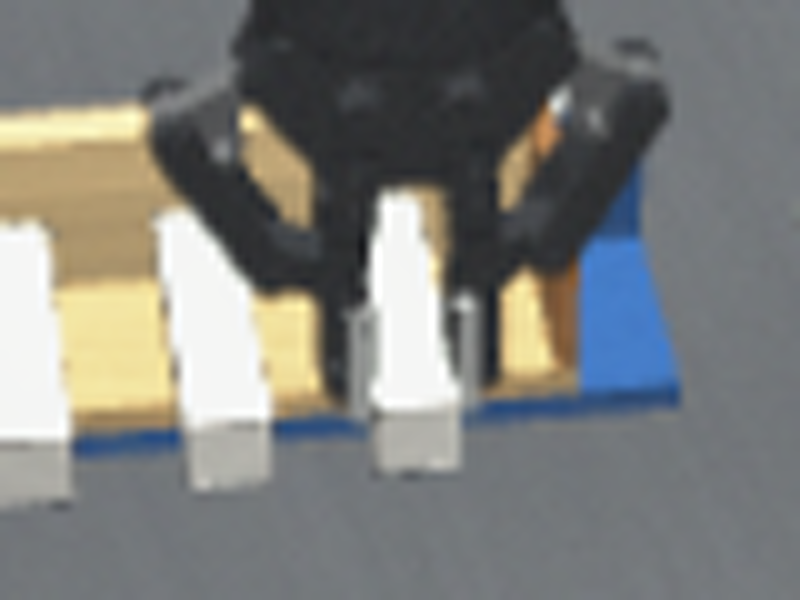

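```bash
python3 -m handwheel '[[0,0,0,0,0,-0.001,1],[0,0,0,0,0,-0.002,1],[0,0,0,0,0,-0.002,1]]'; python3 -c "
from h import *
o,p,R=cur();d=p[:2]-O;print(p,o['wrist_force'],d@X,d@Y)"; python3 -m handwheel '[[0,0,0,0,0,0.0025,1],[0,0,0,0,0,0.0025,0.6],[0,0,0,0,0,0.0025,0.2],[0,0,0,0,0,0.0025,0.15],[0,0,0,0,0,0.0025,0.15]]';python3 -m handwheel '[[0,0,0,-0.01,0,0,0.15],[0,0,0,-0.05,0,0,0.15],[0,0,0,-0.1,0,0.03,0.15],[0,0,0,-0.15,0,0.08,0.15],[0,0,0,-0.18,0,0.12,0.15],[0,0,0,-0.18,0.1,0.18,0.15],[0,0,0,-0.18,0.1,0.24,0.15],[0,0,0,-0.18,0.1,0.26,0.15],[0,0,0,-0.18,0.1,0.26,0.15]]'
python3 - <<'E'
from h import *
P=snap("bb")
o,p,R=cur();print(p,o["opening"])
c=P["side"]["frame"][125:185,195:275];cv2.imwrite(f"pics/bbz.png",cv2.resize(c,(800,600),interpolation=cv2.INTER_CUBIC)[:,:,::-1])
c=P["top"]["frame"][140:280,110:300];cv2.imwrite("pics/bbt.png",cv2.resize(c,(800,590),interpolation=cv2.INTER_CUBIC)[:,:,::-1])
E
```

```text
time: 39.25
ee_pos: [0.5939, 0.1457, 0.0425]
tcp_rot: [7.4, 89.6, -89.9]
wrist_force: [-3.5, -19.0, 11.1]
opening: 0.0194
[0.5939 0.1457 0.0425] [ -3.5274 -19.0046  11.0685] 0.05920895640810236 -0.017040889202578357
time: 39.88
ee_pos: [0.5935, 0.1465, 0.0414]
tcp_rot: [-88.0, 90.0, 174.8]
wrist_force: [0.5, 0.3, 0.1]
opening: 0.0364
time: 41.0
ee_pos: [0.6607, -0.128, 0.2214]
tcp_rot: [-46.8, 90.0, -144.2]
wrist_force: [0.1, 1.0, -0.0]
opening: 0.0362
[ 0.6604 -0.1247  0.222 ] 0.03607184688491891
```

View pics/bbz.png

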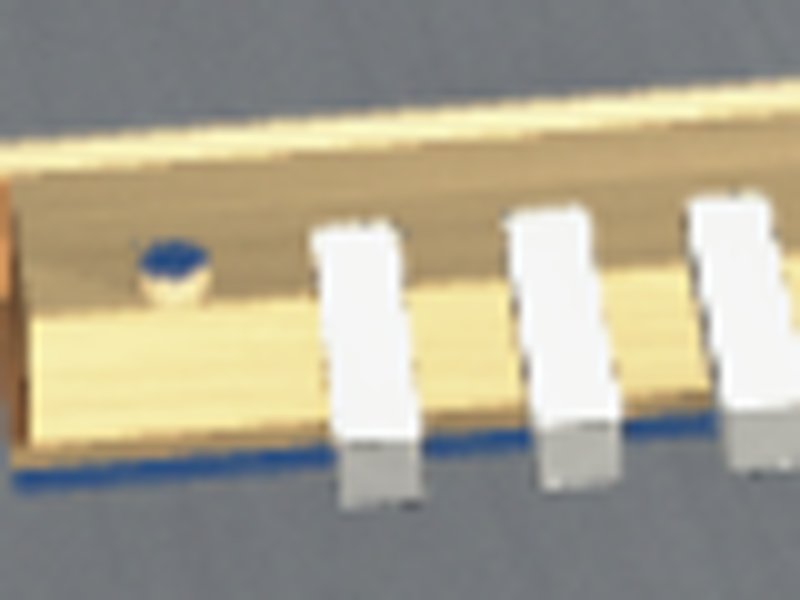

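View pics/bbt.png

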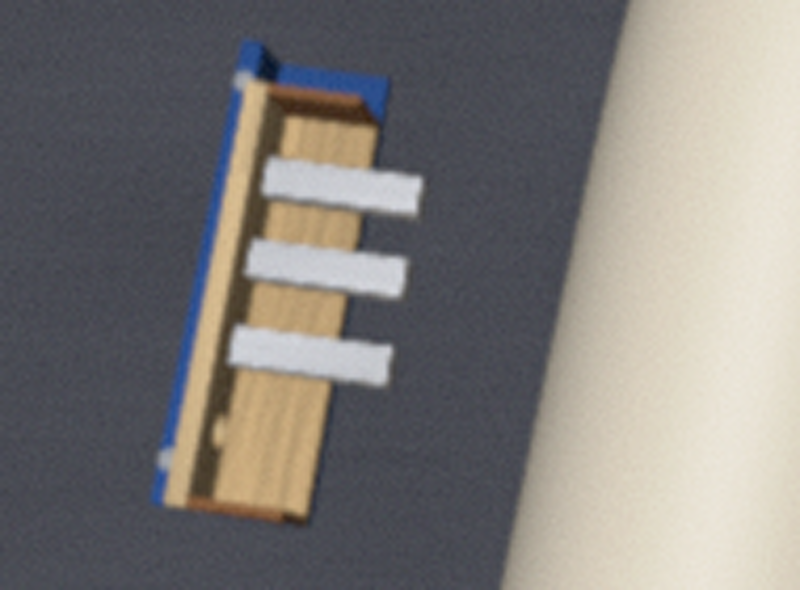

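Run:
```python
from h import *
T=bot.camera("top");S=bot.camera("side")
g=lambda u,v,z:onz(T,110+u*190/800-.4,140+v*140/590-.4,z)[:2]
g2=lambda u,v,z:onz(S,195+u/10-.45,125+v/10-.45,z)[:2]
def ang(a,b): d=b-a; return np.degrees(np.arctan2(d[1],d[0]))
print("rack floor edge",ang(g(308,515,.016),g(377,122,.016)), "top of back",ang(g(188,505,.064),g(270,88,.064)))
for n,a in dict(B=[(423,178),(268,157),(417,216),(263,194)],A=[(408,257),(252,239),(402,298),(247,277)],C=[(393,346),(236,324),(387,385),(230,362)]).items():
    print(n,ang(g(*a[0],.038),g(*a[1],.038)),ang(g(*a[2],.038),g(*a[3],.038)),"rear mid st",[( (g(*a[0],.038)+g(*a[2],.038))/2-O)@k for k in(X,Y)])
for n,a in dict(C=[(332,442),(312,230),(420,438),(395,222)],A=[(530,428),(508,212),(620,418),(588,206)]).items():
    print(n,ang(g2(*a[0],.038),g2(*a[1],.038)),ang(g2(*a[2],.038),g2(*a[3],.038)),[( (g2(*a[0],.038)+g2(*a[2],.038))/2-O)@k for k in(X,Y)])
```

```text
rack floor edge -6.929963596721832 top of back -7.434098615472264
B 82.51818685956611 82.16156316794158 rear mid st [np.float64(0.05882862291688064), np.float64(-0.037333215707486454)]
A 83.78710409139676 82.71175994495245 rear mid st [np.float64(0.011133189067196014), np.float64(-0.03676825861990194)]
C 82.52792189590299 82.2354095053979 rear mid st [np.float64(-0.04001382951053005), np.float64(-0.03694910243485913)]
C 82.08583474725239 82.1138717047219 [np.float64(-0.04018158685563457), np.float64(-0.03734389214942583)]
A 80.71107319454262 81.68695325569047 [np.float64(0.010525162071716523), np.float64(-0.037592444156674426)]
```

Rear ends sit at −37 mm, as expected for fully home pins (a square end out would give −46), and the axes are square to the rack. One last look at the whole scene.

View pics/bb_side.png

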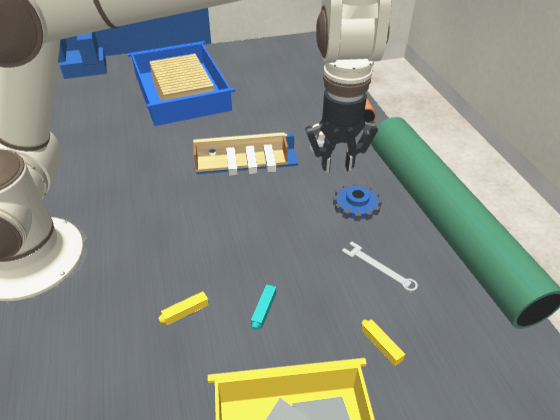

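View pics/bb_top.png

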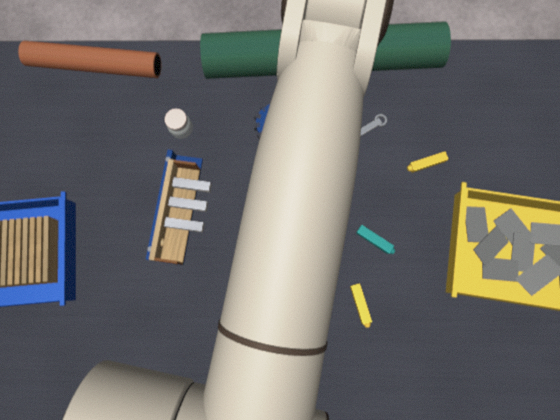

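The pictures show the rack upright with three pins, at side (232,160), (251,159) and (270,157). The gear (358,200), jar (176,122, top view) and spanner (380,267) are where they started, and no white pin is left on the bench.

```bash
python3 -c "
from h import *
print(bot.get_obs()['time'],bot.job_done())"
```

```text
the job is handed in; nothing more can be done
41.2 None
```

I tipped the rack up against the station's step without lifting it and slid it back to the backstop. Then I racked the three pins that were there, chamfer first, in bores 2, 3 and 4, and handed in at about 41 s. The fourth pin was absent, so bore 1 is empty.

- **Pins home:** each pin stopped at the depth expected for the chamfered end, under a final push of 19–21 N. The chamfers showed in the camera images, so no pin had to be turned round after trying a bore.
- **Last pictures:** the pins' rear ends lie about 37 mm before the plate's front edge, which is right for fully home. All three are square to the rack to within about 1.5°, and the rack is at the station's yaw to within about 0.3°.
- **Bystanders:** the gear, jar, spanner and the turquoise and yellow look-alikes stayed where they were. No pin was seen to shift on the bench, and no grip slackened.
- **Disagreement:** the held pins looked 2–4 mm to one side of where the robot's pose put them, roughly the camera calibration error. I corrected for it by sight before each insertion, and all three went in.

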